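# Fit the tea mill's roller and put the jars away

## Robot

A 6-joint arm with a two-finger parallel gripper is mounted at the origin on the work surface. World frame = base frame: x ahead of the robot, y to its left, z up, the work surface at z = 0. Lengths are in m, angles in rad, forces in N, time in s.
With the tool pointing down it reaches from about 0.375 to 0.975 m from the base axis. Payload 3.8 kg.
Tool frame: the origin (TCP) lies at the very end of the fingers, on their centre line; the grasp point (between the pads) lies 19 mm behind it; z points along the fingers, y is the line along which they close (so a half turn about z gives the same grasp; the last joint's range is limited). The gripper opens to 88 mm and grips with 3 to 60 N. Pads are 18 mm wide; open, the fingers measure 123 mm over their backs; the gripper's body (75 mm by 187 mm) begins 45 mm behind the grasp point.
Start: joints at [-1.258, 0.264, 1.604, -0, 1.274, -0.037], TCP at [0.231, -0.634, 0.239] pointing down, gripper open.
Joint ranges: [-2.63, 2.63], [-0.94, 2.18], [0.31, 2.57], [-1.31, 4.45], [0, 2.66], [-2.55, 2.55]. Speed limits (rad/s): [2.57, 2.57, 3.14, 3.14, 3.14, 3.14].

## Interface

Orientations are given as [roll, pitch, yaw] about the fixed x, y, z axes, in that order (R = Rz(yaw) Ry(pitch) Rx(roll)).
In Python, from station import * gives the robot as it stands. The module is installed in compiled form; this text tells all that it offers.
- The arm moves only by the tool step_arm, never from a script. Its argument "rows" is a list of rows, each a list of 3 entries, a list of its own where there are three numbers: the shift along the tool's x, y, z in m, then the turn, a rotation vector about the tool's x, y, z in rad, then the finger opening in m, from 0 to 0.0881. A call has 1 to 5 rows; each row shifts and turns the commanded pose from where the row before left it, along the tool's axes as they then stand; what a row does not reach is not made up. A row lasts 1/8 s, in which the tool goes at most 62.5 mm and 10.7 degrees, less where a joint would pass 70% of its speed; a pose out of reach is approached as far as the arm can. A call is refused whole if a number of a shift passes 0.0625 or a number of a turn 0.188, either way. A call with a gripper value outside its range is refused whole. The fingers move at their own pace and stop on an object; the grip force is fixed at half the most. Time passes only in rows, so rows that do not move let the fingers close. It gives the time, the measured TCP pose, the force, the opening and the grip force at its end, in the units of the state.
- sense(): the state, without advancing time (a new reading comes with each control period).
- snapshot(name): name is "scene" or "top" or "wrist"; returns (picture, depth): 480x640x3 uint8, red, green, blue; 480x640 float32, m along the optical axis (not along the pixel's ray), 0 where there is no reading.
- get_calibration(name): a dict with "K" (3x3 intrinsics, pixels), "extrinsics" (4x4, takes a point from world to camera coordinates). Camera axes: x right, y down, z forward; pixel columns grow to the right and rows downward; lengths in m; the calibration is good to about 2 mm. A picture is of the moment at which its call begins: read the wrist's pose just before it. get_calibration takes no time and is no camera call; for the wrist camera it gives the pose at the moment of the call.
- sign_off(): hands the job in; it is judged then, once.
The state is a dict: "clock": time; "joints": joint angles; "joint_vel": joint speeds; "joint_efforts": joint torques, N m; "tool_pos": TCP position; "tool_rot": TCP orientation; "force": force on the tool from outside, world axes, zero at the start; "torque": the same for the moment, N m; "finger_gap": finger opening in m; "grip_force": force on a finger pad.
Only numpy, scipy, OpenCV 4.12 (cv2) and the standard library are available. Lean on these libraries where they do the work, as an engineer would, in place of code of your own. Each camera call takes 0.05 s, during which the arm holds its last target. There are 200 camera calls.

## Task

First turn the tea mill's dial fully anticlockwise to its off stop and slide back the glass door over the compartment that holds the stone roller. Lift the roller out and lower its axle into the mill's two open slots until both ends sit right on the bottom, and stand all the small white jars with wooden lids upright in the compartment that the roller came from. Then slide the door fully shut again, leaving the round tin in its own compartment and the two tea bowls and the small cup standing where they are.

Things in the scene. Friction and masses are not known exactly. Their poses are not given: they have to be found in the camera images.
- case: Fixed wooden case, 200 (x) x 440 (y) x 72 mm high, walls 8 mm; origin: centre of its underside on the table. Two compartments, left (+y) and right (-y), each 184 x 208 mm inside, floor at 8 mm, an 8 mm wall at y = 0 between. Its top is two glass doors in wooden frames sliding along y, one track above the other. One compartment holds the roller, the other the tin (varies). Move one door at a time.
- door_left (a joint): Left (+y) door, upper track, top 75 mm above the table: 0 shut, grows as it slides to the case's -y over the right door, 0.165 m fully open (end stop). 2 to 3 N of friction; stays where left. Open, it leaves the compartment free from y = 47 to 212 mm of the case frame.
- door_right (a joint): Right (-y) door, lower track, top 67 mm above the table: 0 shut, grows as it slides to the case's +y under the left door, 0.165 m fully open (end stop). 2 to 3 N of friction; stays where left. Open, it leaves the compartment free from y = -212 to -47 mm of the case frame.
- door_left_handle (a point): Black upright block handle of the left door, near its outer (+y) end: 12 mm (case x) x 30 mm (case y) x 34 mm high, standing on the door. The point lies on its axis 10 mm below its top, 24 mm above the door; axes as the case's; it moves with the door.
- door_right_handle (a point): The same for the right door, near its outer (-y) end.
- mill: Fixed roller mill; origin on the table below the roller's seat, seated axle along y. Base 20 mm high, x -75 to 170, y -62 to 62 mm. Two steel cheeks 70 (x) x 10 mm at y = -44 and 44 mm, tops at 76 mm; each has an open slot at x = 0, 13 mm wide, bottom at 55 mm, mouth widening to 33 mm over the top 10 mm. Stone bed 36 mm wide (x) between, top at 32 mm. Grey housing 45 mm high, x 78 to 162 mm.
- seat (a point): Where the roller's middle lies when seated: 60 mm above the mill's origin; axes as the mill's.
- dial (a joint): Dial on top of the mill's housing, vertical axis: 0 is off (end stop), grows clockwise seen from above up to 4.7 rad. Starts between 1.3 and 3.6 rad; light friction (0.03 N m), stays where it is left.
- dial_grip (a point): On the dial's axis, 82 mm above the table, 7 mm below the top of the dial's bar grip, 120 mm from the mill's origin along its +x. The bar is 42 mm long (this point's x), 14 mm thick (this point's y) and 32 mm high; the point turns with the dial.
- roller_mid (a point): Grey stone roller with a steel axle: stone 50 mm diameter, 70 mm long; axle 10 mm diameter, 114 mm over all, 22 mm showing each end; 0.4 kg. Point: its centre, 33 mm above the table while in the case; y along the axle (x, z turn as it rolls). Either way round will do. It lies in one compartment, axle within 0.3 rad of the case's y.
- axle_end_a (a point): Centre of the axle's end face at the roller's +y.
- axle_end_b (a point): Centre of the axle's end face at the roller's -y.
- tin_mid (a point): Centre of a round black tin with a brown lid, 84 mm in diameter, 45 mm high, standing in the other compartment; it stays there.
- jar1_mid (a point): Centre (half-way up) of a small white ceramic jar with a pale wooden lid, 44 mm in diameter, 50 mm high, standing on the table, about 0.12 kg; z up along its axis. Two to four of the four jars are present, the others None.
- jar2_mid (a point): Another such jar, the same.
- jar3_mid (a point): Another such jar, the same.
- jar4_mid (a point): Another such jar, the same.
- bowl: Black tea bowl, 84 mm across; to be left alone. Origin: centre of its underside.
- cup: Small black cup, 56 mm across, 35 mm high; to be left alone. Origin: centre of its underside.
- bowl2: Grey tea bowl, 90 mm across; to be left alone. Origin: centre of its underside.
There are look-alikes about, which are no part of the job. Leave any orange look-alike of the part that bears jar1_mid alone.

How it is judged:
By the outcome, as a careful person would: the job done as asked, in the order asked, and still so for the second after the job is handed in, with the robot touching nothing.
Of jar1, jar2, jar3, jar4 only 2 to 4 are there at a start; the rules pass over those that are not, and their reading is None.
At some moment in a run one of jar1, jar2, jar3, jar4 may be knocked a few centimetres aside while the robot is not near it.
It also fails if it takes over 210 s, if anything falls off the work surface, if the arm or the gripper's body presses on something with over 40 N, if the wrist force passes 120 N, or if a joint passes its speed limit or range.

## Working session

There is one attempt and no reset: what is moved stays moved. The work goes in short steps, Python scripts to look and compute and a tool call to move; the robot and the scene stay as the last step left them, time stands still between calls to the robot, and variables do not carry over. Pictures are saved under pics/ and viewed, at most 14 in all, crops included, and the job is handed in when it is done.

Besides the shell and the picture viewer there is one more tool, called after "Call:" in YAML: its name, and indented under it one key for each argument. step_arm: Moves the arm, as the interface text tells. Its arguments: {"type":"object","properties":{"rows":{"type":"array"}},"required":["rows"]}

```bash
mkdir -p pics; cat > h.py <<'E'
from station import *
import numpy as np, cv2
from scipy.spatial.transform import Rotation as R
def save(n,img): cv2.imwrite('pics/'+n+'.png',cv2.cvtColor(img,cv2.COLOR_RGB2BGR))
def ray(c,uv):
    K=c['K'];E=np.array(c['extrinsics']);d=np.linalg.inv(K)@np.array([uv[0],uv[1],1.]);Rm=E[:3,:3]
    return -Rm.T@E[:3,3],Rm.T@d
def onplane(c,uv,z):
    o,d=ray(c,uv);return o+d*(z-o[2])/d[2]
def proj(c,p):
    E=np.array(c['extrinsics']);q=c['K']@(E[:3,:3]@np.array(p)+E[:3,3]);return q[:2]/q[2]
def cloud(c,dep):
    v,u=np.mgrid[:480,:640];K=np.array(c['K']);E=np.array(c['extrinsics'])
    d=np.stack([u,v,np.ones_like(u)],-1)@np.linalg.inv(K).T*dep[...,None]
    return (d-E[:3,3])@E[:3,:3]
E
python3 - <<'E'
from h import *
print(sense())
for n in ['top','scene','wrist']:
    c=get_calibration(n);p,d=snapshot(n);save(n+'0',p);np.savez('/tmp/%s0'%n,p=p,d=d,K=c['K'],E=c['extrinsics'])
    print(n,c)
E
```

```text
{'clock': 0.0, 'joints': array([-1.25786426e+00,  2.64736948e-01,  1.60536724e+00,  2.47116454e-05,
        1.27368599e+00, -3.69093820e-02]), 'joint_vel': array([-6.02676189e-04,  1.47869562e-03, -9.31355554e-05,  3.07437487e-06,
       -5.74607369e-05,  1.23372504e-03]), 'joint_efforts': array([-2.49574266e-03, -5.02124333e+01, -3.56870985e+01,  7.26046111e-02,
        2.93781306e-02, -1.66178024e-04]), 'tool_pos': array([ 0.23113799, -0.63344153,  0.23740257]), 'tool_rot': array([-3.13939750e+00, -1.04687523e-04,  3.49834069e-01]), 'force': array([ 0.29859487, -0.56176202, -0.31718282]), 'torque': array([ 0.03818808, -0.01202252, -0.00527543]), 'grip_force': 0.0, 'finger_gap': 0.08768042142378152}
top {'K': array([[588.16726398,   0.        , 316.26039236],
       [  0.        , 588.16726398, 229.209039  ],
       [  0.        ,   0.        ,   1.        ]]), 'extrinsics': array([[-0.02699706, -0.99948755,  0.01719865,  0.0066645 ],
       [-0.99765082,  0.02585585, -0.06343743,  0.60808918],
       [ 0.06296024, -0.01887087, -0.99783761,  1.58950092],
       [ 0.        ,  0.    
[... 188 characters left out ...]
.        ]]), 'extrinsics': array([[ 0.69636785,  0.71768211,  0.00205199, -0.42417186],
       [ 0.39199161, -0.37795181, -0.83874609, -0.16445956],
       [-0.60117751,  0.58488018, -0.54451886,  1.66017804],
       [ 0.        ,  0.        ,  0.        ,  1.        ]])}
wrist {'K': array([[392.92385688,   0.        , 320.53993363],
       [  0.        , 392.92385688, 233.11294306],
       [  0.        ,   0.        ,   1.        ]]), 'extrinsics': array([[ 0.34129878, -0.93995431, -0.00102007, -0.67401263],
       [-0.90647896, -0.32943049,  0.26414286, -0.03431163],
       [-0.24861826, -0.08922697, -0.96448303,  0.38770422],
       [ 0.        ,  0.        ,  0.        ,  1.        ]])}
```

View pics/top0.png

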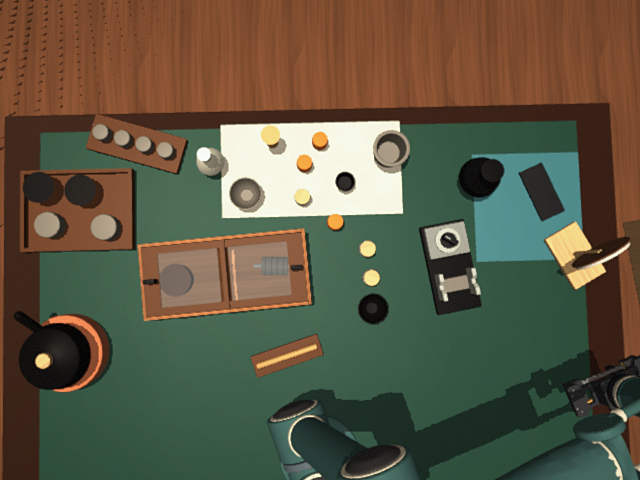

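View pics/scene0.png

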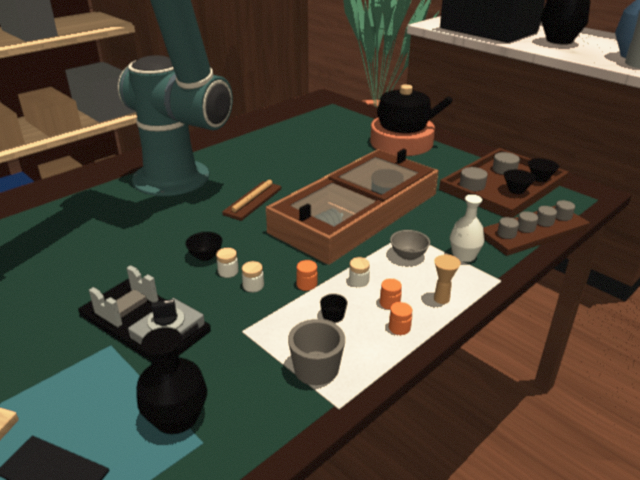

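The top view shows the case at (225,275): tin in the left compartment at (177,280), roller in the right one at (272,265), with handles at (150,282) and (297,268). The mill is at (450,265), with the dial at (448,240) and the cheeks at (443,287) and (475,280). White jars with pale lids are at (303,197), (368,249) and (372,277). The pale thing at (271,135) is a whisk, seen in the scene view at (445,280), so there are three jars.

```bash
python3 - <<'E'
from h import *
z=np.load('/tmp/top0.npz');c=dict(K=z['K'],extrinsics=z['E']);p=z['p'];P=cloud(c,z['d'])
hsv=cv2.cvtColor(p,cv2.COLOR_RGB2HSV)
def comp(m,lo,hi):
    n,l,s,ce=cv2.connectedComponentsWithStats(m.astype(np.uint8));return [(i,s[i,4],ce[i],l) for i in range(1,n) if lo<s[i,4]<hi]
m=cv2.inRange(hsv,(18,60,130),(32,200,255))
for i,a,ce,l in comp(m,60,600):
    q=P[l==i];print('pale',a,ce.round(1),onplane(c,ce,.05).round(4),'depth z',np.median(q[:,2]).round(3),np.ptp(q[:,:2],axis=0).round(3))
print('handles',[onplane(c,u,.1).round(3) for u in [(150,282),(297,268)]])
m=cv2.inRange(hsv,(5,60,50),(20,255,255)); 
# case: region by depth
sub=((P[...,2]>.05)&(P[...,2]<.11));sub[:225]=0;sub[325:]=0;sub[:,:130]=0;sub[:,318:]=0
r=cv2.minAreaRect(np.argwhere(sub)[:,::-1].astype(np.float32));print(r)
b=cv2.boxPoints(r);B=np.array([onplane(c,u,.07)for u in b]);print(B.round(3),np.linalg.norm(np.diff(B,axis=0),axis=1))
print('case ctr',B.mean(0))
for n,u in [('dial',(448,240)),('seat',(459,284)),('bowl',(373,308)),('cup',(345,181))]: print(n,onplane(c,u,.06).round(3),P[u[1],u[0]].round(3))
E
```

```text
pale 302 [270.  134.6] [0.866  0.1093 0.05  ] depth z 0.095 [0.4   0.116]
pale 195 [301.8 196.2] [0.6961 0.0277 0.05  ] depth z 0.049 [0.215 0.044]
pale 213 [367.3 248.4] [ 0.5511 -0.1444  0.05  ] depth z 0.049 [0.069 0.191]
pale 458 [585.7 274.7] [ 0.4647 -0.7305  0.05  ] depth z 0.02 [0.068 0.141]
pale 217 [371.1 277.2] [ 0.4738 -0.1519  0.05  ] depth z 0.049 [0.054 0.2  ]
pale 156 [286.9 355.8] [0.2727 0.0778 0.05  ] depth z 0.027 [0.049 0.157]
pale 156 [ 41.9 360.3] [0.28   0.7204 0.05  ] depth z 0.185 [0.224 0.667]
handles [array([0.478, 0.423, 0.1  ]), array([0.504, 0.045, 0.1  ])]
((223.77011108398438, 274.45770263671875), (76.44930267333984, 168.59945678710938), 84.47245788574219)
[[0.577 0.466 0.07 ]
 [0.608 0.024 0.07 ]
 [0.407 0.01  0.07 ]
 [0.378 0.449 0.07 ]] [0.44340634 0.20125732 0.43990892]
case ctr [0.49245485 0.23714287 0.07      ]
dial [ 0.567 -0.36   0.06 ] [ 0.566 -0.352  0.093]
seat [ 0.45  -0.384  0.06 ] [ 0.449 -0.392  0.031]
bowl [ 0.393 -0.153  0.06 ] [ 0.389 -0.159  0.006]
cup [ 0.733 -0.089  0.06 ] [ 0.741 -0.093  0.004]
```

Call:
step_arm:
  rows:
    - [[0.05, -0.021, 0], [0, 0, 0], 0.088]
    - [[0.05, -0.021, 0], [0, 0, 0], 0.088]
    - [[0.05, -0.021, 0], [0, 0, 0], 0.088]
    - [[0.05, -0.021, 0], [0, 0, 0], 0.088]
    - [[0.05, -0.021, 0], [0, 0, 0], 0.088]

```text
clock: 0.78
tool_pos: [0.4311, -0.4483, 0.2384]
tool_rot: [-3.141, 0.0, 0.35]
force: [0.3, -0.6, 0.5]
finger_gap: 0.0878
grip_force: 0.0
```

Call:
step_arm:
  rows:
    - [[0.05, -0.021, 0], [0, 0, 0], 0.088]
    - [[0.04, -0.02, 0], [0, 0, 0], 0.088]
    - [[0, 0, 0], [0, 0, 0], 0.088]

```text
clock: 1.15
tool_pos: [0.5025, -0.3779, 0.2383]
tool_rot: [-3.141, -0.0, 0.354]
force: [0.2, -0.8, 0.9]
finger_gap: 0.0878
grip_force: 0.0
```

```bash
cat >> h.py <<'E'
def wrist(n):
    s=sense();c=get_calibration('wrist');p,d=snapshot('wrist');save(n,p);np.savez('/tmp/'+n,p=p,d=d,K=c['K'],E=c['extrinsics']);print(s['clock'],s['tool_pos'].round(4),s['tool_rot'].round(4));return c,p,d
def load(n):
    z=np.load('/tmp/'+n+'.npz');return dict(K=z['K'],extrinsics=z['E']),z['p'],z['d']
E
python3 - <<'E'
from h import *
wrist('w1')
E
```

```text
1.15 [ 0.5025 -0.3779  0.2383] [-3.1406e+00 -1.0000e-04  3.5420e-01]
```

View pics/w1.png

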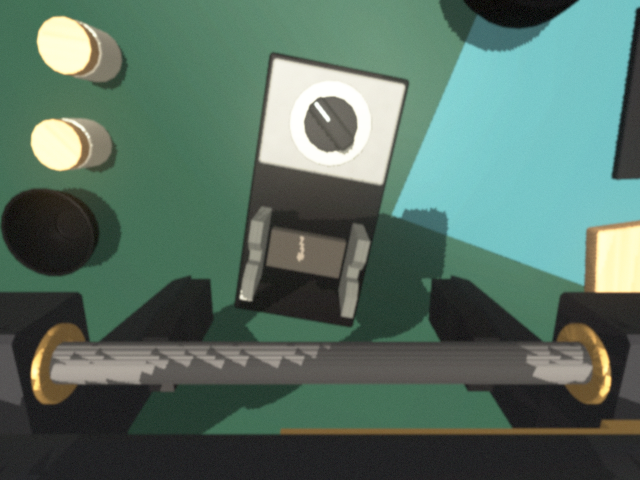

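The wrist view shows the housing's grey top with corners near (272,53), (408,80), (383,187) and (259,162). The dial is at (330,123) with a white mark pointing up-left, the cheeks are at (256,262) and (354,272), and two jars are at (68,46) and (60,144).

```bash
python3 - <<'E'
from h import *
c,p,d=load('w1');P=cloud(c,d)
Z=P[...,2]
m=(Z>.078)&(Z<.1);m[:60]=0;m[200:]=0;m[:,:270]=0;m[:,400:]=0
q=P[m];print('bar',len(q),np.median(q[:,2]),np.percentile(q[:,2],[5,95]))
r=cv2.minAreaRect((q[:,:2]*1000).astype(np.float32));print('bar rect mm',r)
cc,v=np.linalg.eigh(np.cov(q[:,:2].T));print('bar dir',np.arctan2(v[1,1],v[0,1]),q.mean(0))
# housing
hs=cv2.cvtColor(p,cv2.COLOR_RGB2HSV)
m=((Z>.038)&(Z<.06));m[:40]=0;m[210:]=0;m[:,:240]=0;m[:,420:]=0
q=P[m];r=cv2.minAreaRect((q[:,:2]*1000).astype(np.float32));print('housing',r,np.median(q[:,2]))
# cheeks
m=((Z>.06)&(Z<.09));m[:195]=0;m[330:]=0;m[:,:230]=0;m[:,390:]=0
n,l,s,ce=cv2.connectedComponentsWithStats(m.astype(np.uint8))
for i in range(1,n):
    if s[i,4]>60:
        q=P[l==i];print('cheek',s[i],q.mean(0).round(4),q[:,2].max(),cv2.minAreaRect((q[:,:2]*1000).astype(np.float32)))
crop=cv2.resize(p[60:335,225:425],(580,798),interpolation=cv2.INTER_CUBIC);save('w1c',crop)
E
```

```text
bar 1109 0.08760778473300514 [0.08540693 0.08894923]
bar rect mm ((570.1719360351562, -361.1569519042969), (41.67022705078125, 13.958980560302734), 59.07761764526367)
bar dir 1.032948288123705 [ 0.5703075  -0.36084353  0.08744571]
housing ((571.6550903320312, -360.9904479980469), (88.31741333007812, 110.22843933105469), 9.544861793518066) 0.044377851778202346
cheek [248 217  18  35 469] [ 0.4679 -0.3343  0.0722] 0.07682433638683804 ((465.1745910644531, -334.2412109375), (29.21355438232422, 10.107478141784668), 9.506534576416016)
cheek [350 235  20  35 476] [ 0.4822 -0.4198  0.072 ] 0.07720842197631073 ((479.5718688964844, -420.9415283203125), (29.158100128173828, 10.331485748291016), 9.737195014953613)
cheek [240 262  19  39 493] [ 0.4257 -0.3413  0.0716] 0.07646803804870413 ((423.98406982421875, -341.158203125), (29.758264541625977, 10.146668434143066), 9.59732437133789)
cheek [340 279  18  40 493] [ 0.44   -0.427   0.0715] 0.07747146410902832 ((438.8941650390625, -427.7372741699219), (29.521770477294922, 10.284422874450684), 9.334430694580078)
```

View pics/w1c.png

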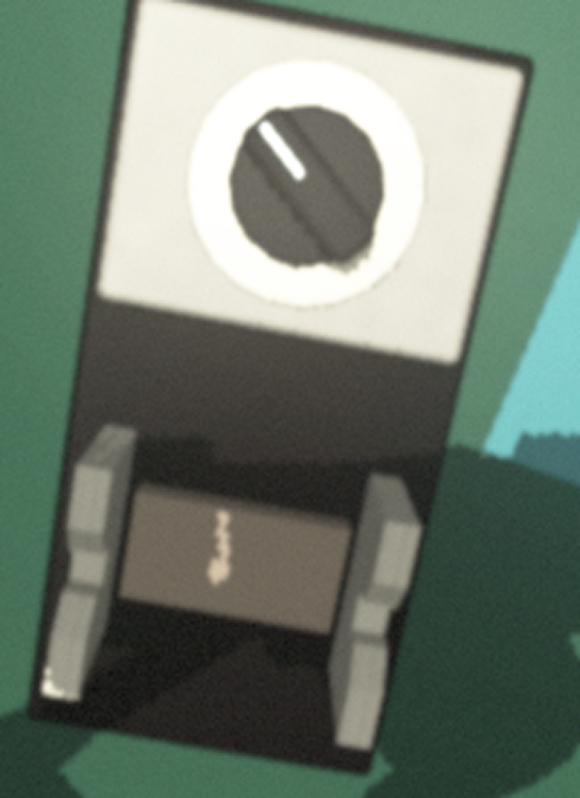

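Depth agrees with the given sizes (bar 42x14 mm, top at 88 mm, cheeks 76 mm). That puts the seat at (0.4519,-0.3810) with yaw 0.1665, the dial at (0.5703,-0.361) and the bar's direction at 1.03 rad. Next I'll write a planner helper.

```bash
cat >> h.py <<'E'
def plan(pos,yaw,n,start=None,syaw=None):
    "rows in tool axes, tool held vertical; returns end"
    s=sense();p=np.array(s['tool_pos'] if start is None else start,float);y=s['tool_rot'][2] if syaw is None else syaw
    dy=round((yaw-y)/n,3)
    for i in range(n):
        d=(np.array(pos)-p)/(n-i)
        Rm=R.from_euler('xyz',[np.pi,0,y]).as_matrix();t=(Rm.T@d).round(3);p=p+Rm@t;y+=dy
        print('  ',t.tolist(),[0,0,-dy])
    print('end',p.round(4),round(y,3));return p,y
E
python3 - <<'E'
from h import *
p,y=plan([.5703,-.361,.13],1.032,4)
plan([.5703,-.361,.063],1.032,3,p,y)
E
```

```text
[0.018, 0.002, 0.027] [0, 0, np.float64(-0.17)]
   [0.017, 0.005, 0.027] [0, 0, np.float64(-0.17)]
   [0.016, 0.007, 0.027] [0, 0, np.float64(-0.17)]
   [0.015, 0.01, 0.027] [0, 0, np.float64(-0.17)]
end [ 0.5702 -0.3611  0.1303] 1.033
   [0.0, 0.0, 0.022] [0, 0, np.float64(0.0)]
   [0.0, 0.0, 0.023] [0, 0, np.float64(0.0)]
   [0.0, 0.0, 0.022] [0, 0, np.float64(0.0)]
end [ 0.5702 -0.3611  0.0633] 1.033
```

Call:
step_arm:
  rows:
    - [[0.018, 0.002, 0.027], [0, 0, -0.17], 0.06]
    - [[0.017, 0.005, 0.027], [0, 0, -0.17], 0.06]
    - [[0.016, 0.007, 0.027], [0, 0, -0.17], 0.06]
    - [[0.015, 0.01, 0.027], [0, 0, -0.17], 0.06]
    - [[0, 0, 0], [0, 0, 0], 0.06]

```text
clock: 1.82
tool_pos: [0.5675, -0.3622, 0.1274]
tool_rot: [-3.136, 0.0, 1.028]
force: [-0.7, -0.6, -0.1]
finger_gap: 0.06
grip_force: 0.0
```

Call:
step_arm:
  rows:
    - [[0, 0, 0.022], [0, 0, 0], 0.06]
    - [[0, 0, 0.023], [0, 0, 0], 0.06]
    - [[0, 0, 0.022], [0, 0, 0], 0.06]
    - [[0, 0, 0], [0, 0, 0], 0.0]
    - [[0, 0, 0], [0, 0, 0], 0.0]

```text
clock: 2.45
tool_pos: [0.5699, -0.3629, 0.0643]
tool_rot: [3.141, 0.0, 1.029]
force: [-0.2, 0.1, 0.8]
finger_gap: 0.042
grip_force: 0.0
```

Call:
step_arm:
  rows:
    - [[0, 0, 0], [0, 0, 0], 0.0]
    - [[0, 0, 0], [0, 0, 0], 0.0]
    - [[0, 0, 0], [0, 0, 0], 0.0]

```text
clock: 2.82
tool_pos: [0.5693, -0.3622, 0.0645]
tool_rot: [-3.14, 0.0, 1.03]
force: [-0.3, 0.7, 1.0]
finger_gap: 0.0137
grip_force: 30.0
```

Call:
step_arm:
  rows:
    - [[0, 0, 0], [0, 0, -0.16], 0.0]
    - [[0, 0, 0], [0, 0, -0.16], 0.0]
    - [[0, 0, 0], [0, 0, -0.16], 0.0]
    - [[0, 0, 0], [0, 0, -0.16], 0.0]
    - [[0, 0, 0], [0, 0, -0.16], 0.0]

```text
clock: 3.45
tool_pos: [0.5702, -0.3623, 0.0645]
tool_rot: [3.141, 0.0, 1.835]
force: [0.4, 1.5, 1.7]
finger_gap: 0.0135
grip_force: 30.0
```

Call:
step_arm:
  rows:
    - [[0, 0, 0], [0, 0, -0.1], 0.0]
    - [[0, 0, 0], [0, 0, -0.1], 0.0]
    - [[0, 0, 0], [0, 0, -0.1], 0.0]
    - [[0, 0, 0], [0, 0, -0.1], 0.0]
    - [[0, 0, 0], [0, 0, 0], 0.0]

```text
clock: 4.08
tool_pos: [0.5705, -0.3621, 0.0645]
tool_rot: [3.14, 0.001, 2.229]
force: [2.0, 3.3, 2.9]
finger_gap: 0.0134
grip_force: 30.0
```

```bash
python3 -c "
from h import *
s=sense();print(s['tool_rot'],s['joints'][5],s['torque'],s['force'])"
```

```text
[3.14032101e+00 8.68517743e-04 2.22877546e+00] -1.2614572983409 [ 0.38480328 -0.39476309  0.0166844 ] [1.98291797 3.34538309 2.94470816]
```

Call:
step_arm:
  rows:
    - [[0, 0, 0], [0, 0, -0.1], 0.0]
    - [[0, 0, 0], [0, 0, -0.1], 0.0]
    - [[0, 0, 0], [0, 0, -0.1], 0.0]
    - [[0, 0, 0], [0, 0, -0.1], 0.0]

```text
clock: 4.58
tool_pos: [0.5708, -0.3618, 0.0645]
tool_rot: [3.14, 0.001, 2.631]
force: [2.7, 4.2, 3.0]
finger_gap: 0.0139
grip_force: 30.0
```

```bash
python3 -c "
from h import *
s=sense();print(s['tool_rot'],s['joints'][5],s['torque'],s['force'])"
```

```text
[3.14004871e+00 1.41240181e-03 2.63060774e+00] -1.6634950988662622 [ 0.5610353  -0.52646378 -0.00259311] [2.71080671 4.2079223  3.04184514]
```

Call:
step_arm:
  rows:
    - [[0, 0, 0], [0, 0, -0.1], 0.0]
    - [[0, 0, 0], [0, 0, -0.1], 0.0]
    - [[0, 0, 0], [0, 0, -0.1], 0.0]

```text
clock: 4.95
tool_pos: [0.5709, -0.3615, 0.0644]
tool_rot: [3.14, 0.002, 2.931]
force: [1.7, 4.7, 2.3]
finger_gap: 0.0138
grip_force: 30.0
```

```bash
python3 -c "
from h import *
s=sense();print(s['tool_rot'],s['joints'][5],s['torque'],s['force'])"
```

```text
[3.14013144e+00 1.79146070e-03 2.93065102e+00] -1.9635130250412502 [ 0.81519175 -0.58896868 -0.03940839] [1.74902693 4.73702196 2.2525526 ]
```

Call:
step_arm:
  rows:
    - [[0, 0, 0], [0, 0, -0.1], 0.0]
    - [[0, 0, 0], [0, 0, -0.1], 0.0]
    - [[0, 0, 0], [0, 0, -0.1], 0.0]

```text
clock: 5.32
tool_pos: [0.5709, -0.3611, 0.0645]
tool_rot: [3.14, 0.002, -3.053]
force: [2.0, 5.2, 3.7]
finger_gap: 0.0137
grip_force: 30.0
```

```bash
python3 -c "
from h import *
s=sense();print(s['tool_rot'],s['joints'][5],s['torque'],s['force'])"
```

```text
[ 3.14018502e+00  2.10630708e-03 -3.05263923e+00] -2.2634990483241273 [ 0.97180545 -0.52816872 -0.06593064] [2.01344223 5.20665837 3.66952974]
```

Call:
step_arm:
  rows:
    - [[0, 0, 0], [0, 0, -0.1], 0.0]
    - [[0, 0, 0], [0, 0, -0.1], 0.0]

```text
clock: 5.58
tool_pos: [0.571, -0.3611, 0.0644]
tool_rot: [3.14, 0.003, -2.855]
force: [3.0, 5.4, 3.0]
finger_gap: 0.0147
grip_force: 32.3
```

```bash
python3 -c "
from h import *
s=sense();print(s['tool_rot'],s['joints'][5],s['torque'],s['force'])"
```

```text
[ 3.14032717e+00  2.91620709e-03 -2.85458317e+00] -2.4620909033940293 [ 0.99265437 -0.58849429 -0.76483605] [2.96923217 5.43212889 3.03386643]
```

The torque jumped to -0.76 N·m, so the dial is at its stop. I'll ease the twist off slightly, release, lift and check.

Call:
step_arm:
  rows:
    - [[0, 0, 0], [0, 0, 0], 0.0]
    - [[0, 0, 0], [0, 0, 0], 0.05]
    - [[0, 0, 0], [0, 0, 0], 0.05]
    - [[0, 0, 0], [0, 0, 0], 0.05]

```text
clock: 6.08
tool_pos: [0.5694, -0.3627, 0.0635]
tool_rot: [3.142, -0.001, -2.854]
force: [0.3, -0.7, -1.0]
finger_gap: 0.0427
grip_force: 0.0
```

Call:
step_arm:
  rows:
    - [[0, 0, -0.06], [0, 0, 0.0], 0.08]
    - [[0, 0, -0.06], [0, 0, 0.18], 0.088]
    - [[0, 0, -0.06], [0, 0, 0.18], 0.088]
    - [[0, 0, 0], [0, 0, 0.18], 0.088]
    - [[0, 0, 0], [0, 0, 0], 0.088]

```text
clock: 6.7
tool_pos: [0.5697, -0.3628, 0.2447]
tool_rot: [-3.141, 0.001, 2.891]
force: [0.0, -0.3, -0.4]
finger_gap: 0.0877
grip_force: 0.0
```

```bash
python3 - <<'E'
from h import *
c,p,d=wrist('w2');P=cloud(c,d);Z=P[...,2]
m=(Z>.078)&(Z<.1)&(np.hypot(P[...,0]-.5703,P[...,1]+.361)<.03)
q=P[m];print(len(q),cv2.minAreaRect((q[:,:2]*1000).astype(np.float32)))
u=proj(c,[.5703,-.361,.085]);print(u)
w=(p.min(2)>150)&m;q=P[w];print('white mark',len(q),q.mean(0))
E
```

```text
6.7 [ 0.5697 -0.3628  0.2447] [-3.1408e+00  1.3000e-03  2.8912e+00]
929 ((570.4104614257812, -361.29736328125), (41.58084487915039, 14.08569622039795), 9.51324462890625)
[322.97219158 213.23262019]
white mark 66 [ 0.5605568  -0.36306801  0.08818356]
```

The dial bar is now exactly in line with the mill's x axis with the mark pointing to -x, so it is off. Next I'll look at the case.

```bash
python3 - <<'E'
from h import *
plan([.49,.12,.27],1.64,10)
E
```

```text
[0.02, 0.045, -0.003] [0, 0, np.float64(0.125)]
   [0.025, 0.042, -0.003] [0, 0, np.float64(0.125)]
   [0.03, 0.039, -0.003] [0, 0, np.float64(0.125)]
   [0.035, 0.034, -0.003] [0, 0, np.float64(0.125)]
   [0.038, 0.03, -0.002] [0, 0, np.float64(0.125)]
   [0.042, 0.025, -0.003] [0, 0, np.float64(0.125)]
   [0.045, 0.019, -0.002] [0, 0, np.float64(0.125)]
   [0.047, 0.014, -0.003] [0, 0, np.float64(0.125)]
   [0.048, 0.008, -0.002] [0, 0, np.float64(0.125)]
   [0.049, 0.002, -0.003] [0, 0, np.float64(0.125)]
end [0.4902 0.1202 0.2702] 1.643
```

Call:
step_arm:
  rows:
    - [[0.02, 0.045, -0.003], [0, 0, 0.125], 0.088]
    - [[0.025, 0.042, -0.003], [0, 0, 0.125], 0.088]
    - [[0.03, 0.039, -0.003], [0, 0, 0.125], 0.088]
    - [[0.035, 0.034, -0.003], [0, 0, 0.125], 0.088]
    - [[0.038, 0.03, -0.002], [0, 0, 0.125], 0.088]

```text
clock: 7.38
tool_pos: [0.5291, -0.1194, 0.2558]
tool_rot: [-3.14, -0.003, 2.264]
force: [0.2, 0.3, 0.1]
finger_gap: 0.0878
grip_force: 0.0
```

Call:
step_arm:
  rows:
    - [[0.042, 0.025, -0.003], [0, 0, 0.125], 0.088]
    - [[0.045, 0.019, -0.002], [0, 0, 0.125], 0.088]
    - [[0.047, 0.014, -0.003], [0, 0, 0.125], 0.088]
    - [[0.048, 0.008, -0.002], [0, 0, 0.125], 0.088]
    - [[0.049, 0.002, -0.003], [0, 0, 0.125], 0.088]

```text
clock: 8.0
tool_pos: [0.4907, 0.1215, 0.2688]
tool_rot: [-3.138, 0.001, 1.639]
force: [1.2, -0.0, -0.4]
finger_gap: 0.0882
grip_force: 0.0
```

Call:
step_arm:
  rows:
    - [[0, 0, 0], [0, 0, 0], 0.088]
    - [[0, 0, 0], [0, 0, 0], 0.088]

```text
clock: 8.25
tool_pos: [0.4915, 0.12, 0.2693]
tool_rot: [-3.139, 0.001, 1.643]
force: [-0.7, -0.5, -0.8]
finger_gap: 0.0879
grip_force: 0.0
```

```bash
python3 - <<'E'
from h import *
wrist('w3')
E
```

```text
8.25 [0.4915 0.12   0.2693] [-3.1392e+00  1.0000e-03  1.6432e+00]
```

View pics/w3.png

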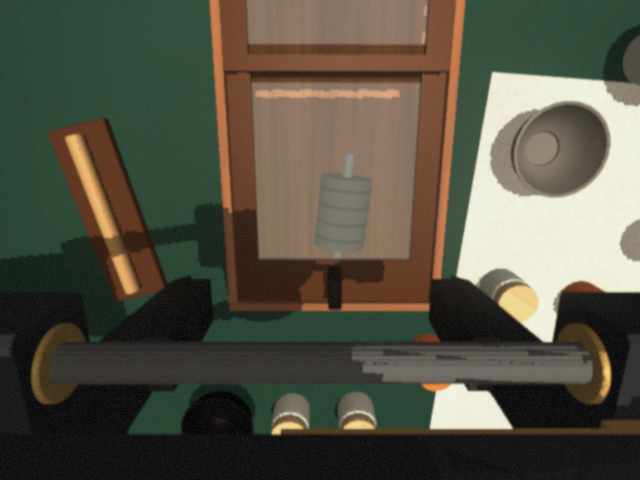

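The wrist view shows the right door with its handle at (335,287), the roller under the glass at (343,212), the upper left door beginning at y=70 px, and a white jar at (518,298).

```bash
python3 - <<'E'
from h import *
c,p,d=load('w3');P=cloud(c,d);Z=P[...,2]
m=(Z>.085)&(Z<.12);m[:230]=0;m[320:]=0;m[:,:310]=0;m[:,360:]=0
q=P[m];print('handle',len(q),np.median(q[:,2]),q.mean(0),cv2.minAreaRect((q[:,:2]*1000).astype(np.float32)))
m=(Z>.06)&(Z<.082);m[:,:200]=0;m[:,480:]=0;m[325:]=0
print('door right z',np.median(Z[150:250,238:246]),'left',np.median(Z[58:64,260:420]))
# side edges per row
L=[];Rr=[]
for v in range(90,300,3):
    u=np.flatnonzero(m[v]); 
    if len(u)>50: L.append(P[v,u[0]]);Rr.append(P[v,u[-1]])
for S in (L,Rr):
    S=np.array(S);vx,vy,x0,y0=cv2.fitLine(S[:,:2].astype(np.float32),cv2.DIST_HUBER,0,.001,.001).ravel();print('edge',x0,y0,np.arctan2(vy,vx),np.median(S[:,2]))
E_=[]
for u in range(240,430,3):
    v=np.flatnonzero(m[:,u]); 
    if len(v)>50:E_.append(P[v[-1],u])
S=np.array(E_);vx,vy,x0,y0=cv2.fitLine(S[:,:2].astype(np.float32),cv2.DIST_HUBER,0,.001,.001).ravel();print('end',x0,y0,np.arctan2(vy,vx),np.median(S[:,2]))
print('roller raw z', np.median(Z[190:235,330:360]))
hs=cv2.cvtColor(p,cv2.COLOR_RGB2HSV)
print(hs[212,343],hs[212,280],hs[240,400])
E
```

```text
handle 507 0.09963205064804512 [0.50865814 0.04998455 0.098661  ] ((508.941650390625, 47.8773307800293), (11.612648963928223, 29.707231521606445), 4.083494663238525)
door right z 0.06591991284859883 left 0.07383913248946934
edge 0.4034588 0.13318528 -1.5019237 0.07075830924637233
edge 0.59970117 0.17605707 -1.5043122 0.07070426292908565
end 0.5066705 0.018006893 0.07140066 0.07108695989549307
roller raw z 0.06448745247374157
[ 23  27 124] [ 15  79 138] [ 16  83 136]
```

```bash
python3 - <<'E'
from h import *
p,y=plan([.509,.048,.13],1.64,4)
plan([.509,.048,.078],1.64,2,p,y)
E
```

```text
[-0.018, 0.003, 0.035] [0, 0, np.float64(0.0)]
   [-0.018, 0.003, 0.035] [0, 0, np.float64(0.0)]
   [-0.018, 0.003, 0.035] [0, 0, np.float64(0.0)]
   [-0.019, 0.003, 0.035] [0, 0, np.float64(0.0)]
end [0.5089 0.0476 0.1295] 1.641
   [0.0, 0.0, 0.026] [0, 0, np.float64(0.001)]
   [0.0, 0.0, 0.026] [0, 0, np.float64(0.001)]
end [0.5089 0.0476 0.0775] 1.639
```

Call:
step_arm:
  rows:
    - [[-0.018, 0.003, 0.035], [0, 0, 0], 0.05]
    - [[-0.018, 0.003, 0.035], [0, 0, 0], 0.05]
    - [[-0.018, 0.003, 0.035], [0, 0, 0], 0.05]
    - [[-0.019, 0.003, 0.035], [0, 0, 0], 0.05]
    - [[0, 0, 0], [0, 0, 0], 0.05]

```text
clock: 8.93
tool_pos: [0.5063, 0.046, 0.1272]
tool_rot: [-3.134, 0.0, 1.637]
force: [-0.6, 0.1, 0.3]
finger_gap: 0.0501
grip_force: 0.0
```

Call:
step_arm:
  rows:
    - [[0, 0, 0.026], [0, 0, 0], 0.05]
    - [[0, 0, 0.026], [0, 0, 0], 0.05]
    - [[0, 0, 0], [0, 0, 0], 0.0]
    - [[0, 0, 0], [0, 0, 0], 0.0]
    - [[0, 0, 0], [0, 0, 0], 0.0]

```text
clock: 9.55
tool_pos: [0.5106, 0.0485, 0.0805]
tool_rot: [3.139, 0.0, 1.64]
force: [0.5, 0.4, 0.8]
finger_gap: 0.0219
grip_force: 0.0
```

Call:
step_arm:
  rows:
    - [[0, 0, 0], [0, 0, 0], 0.0]
    - [[0, 0, 0], [0, 0, 0], 0.0]

```text
clock: 9.8
tool_pos: [0.5086, 0.0484, 0.0798]
tool_rot: [-3.14, 0.0, 1.64]
force: [-3.9, -0.3, 6.4]
finger_gap: 0.0115
grip_force: 30.0
```

Call:
step_arm:
  rows:
    - [[0.022, 0, 0], [0, 0, 0], 0.0]
    - [[0.022, 0, 0], [0, 0, 0], 0.0]
    - [[0.022, 0, 0], [0, 0, 0], 0.0]
    - [[0.022, 0, 0], [0, 0, 0], 0.0]
    - [[0.022, 0, 0], [0, 0, 0], 0.0]

```text
clock: 10.42
tool_pos: [0.5008, 0.1582, 0.0798]
tool_rot: [-3.14, 0.001, 1.64]
force: [-3.4, -2.5, 6.2]
finger_gap: 0.0116
grip_force: 30.0
```

Call:
step_arm:
  rows:
    - [[0.022, 0, 0], [0, 0, 0], 0.0]
    - [[0.016, 0, 0], [0, 0, 0], 0.0]
    - [[0.01, 0, 0], [0, 0, 0], 0.0]
    - [[0.008, 0, 0], [0, 0, 0], 0.0]
    - [[0, 0, 0], [0, 0, 0], 0.0]

```text
clock: 11.05
tool_pos: [0.4969, 0.213, 0.0797]
tool_rot: [-3.14, 0.003, 1.641]
force: [-3.8, -6.1, 7.0]
finger_gap: 0.0115
grip_force: 30.0
```

Call:
step_arm:
  rows:
    - [[0, 0, 0], [0, 0, 0], 0.05]
    - [[0, 0, 0], [0, 0, 0], 0.05]
    - [[0, 0, -0.05], [0, 0, 0], 0.07]
    - [[-0.03, 0, -0.05], [0, 0, 0], 0.088]
    - [[-0.04, 0, -0.05], [0, 0, 0], 0.088]

```text
clock: 11.68
tool_pos: [0.5025, 0.1451, 0.2291]
tool_rot: [3.141, -0.0, 1.642]
force: [0.7, 0.4, -0.4]
finger_gap: 0.0595
grip_force: 0.0
```

Call:
step_arm:
  rows:
    - [[-0.02, 0, -0.02], [0, 0, 0], 0.088]
    - [[0, 0, 0], [0, 0, 0], 0.088]
    - [[0, 0, 0], [0, 0, 0], 0.088]

```text
clock: 12.05
tool_pos: [0.5032, 0.1256, 0.2461]
tool_rot: [-3.14, -0.0, 1.64]
force: [0.1, -0.2, -0.1]
finger_gap: 0.0872
grip_force: 0.0
```

```bash
python3 - <<'E'
from h import *
c,p,d=wrist('w4');P=cloud(c,d);Z=P[...,2]
ey=np.array([-.069,.9976]);ex=np.array([.9976,.069]);O=np.array([.4959,.2378])
X=(P[...,:2]-O)@ex;Y=(P[...,:2]-O)@ey
m=(Z>.085)&(Z<.12)&(abs(X)<.03)&(abs(Y)<.09)
q=np.stack([X[m],Y[m]],-1);print('handle',cv2.minAreaRect((q*1000).astype(np.float32)))
I=(abs(X)<.09)&(Y<-.05)&(Y>-.21)
m=I&(Z>.037)&(Z<.062);q=P[m];print('stone',len(q),q[:,2].max(),cv2.minAreaRect((q[:,:2]*1000).astype(np.float32)))
m=I&(Z>.026)&(Z<.062);m=m.astype(np.uint8)*255;ys,xs=np.nonzero(m);q=P[m>0];print('all',len(q),cv2.minAreaRect((q[:,:2]*1000).astype(np.float32)))
m2=I&(Z>.05);q=P[m2];cc,v=np.linalg.eigh(np.cov(q[:,:2].T));print('top strip',q.mean(0),np.arctan2(*v[::-1,1]),cv2.minAreaRect((q[:,:2]*1000).astype(np.float32)))
print('floor',np.median(Z[I&(Z<.02)]))
E
```

```text
12.05 [0.5032 0.1256 0.2461] [-3.1397e+00 -4.0000e-04  1.6396e+00]
handle ((-0.10379791259765625, -26.091060638427734), (11.979312896728516, 29.63630485534668), 0.39236950874328613)
stone 4099 0.05902883635358993 ((514.1593627929688, 106.96934509277344), (111.92572021484375, 48.79209518432617), 88.33113098144531)
all 4616 ((514.1201171875, 106.45747375488281), (113.9351806640625, 50.04444885253906), 88.18986511230469)
top strip [0.50256466 0.14516498 0.31729812] -3.0795916259003775 ((504.17315673828125, 115.41322326660156), (135.76846313476562, 90.37686157226562), 3.8605802059173584)
floor 0.006997975373964632
```

View pics/w4.png

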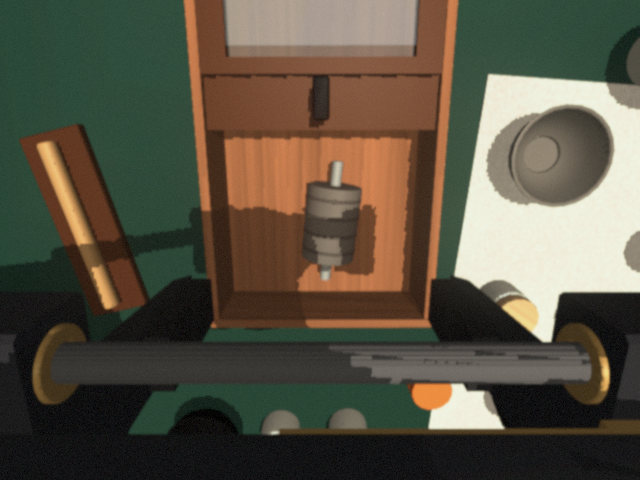

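The right compartment is open and the roller lies at (333,222), its axle from (338,165) to (325,275). The handle is now at (321,97).

```bash
python3 - <<'E'
from h import *
c,p,d=load('w4')
a,b=onplane(c,(337,163),.036),onplane(c,(325,277),.036);print(a,b,(a+b)/2,np.degrees(np.arctan2(*(a-b)[1::-1])),np.linalg.norm(a-b))
p,y=plan([.5142,.1066,.11],1.539,3)
plan([.5142,.1066,.0155],1.539,4,p,y)
E
```

```text
[0.51554825 0.16195108 0.036     ] [0.51251166 0.052583   0.036     ] [0.51402995 0.10726704 0.036     ] 88.40959617904676 0.10941023223065194
   [-0.007, 0.003, 0.045] [0, 0, np.float64(0.034)]
   [-0.006, 0.004, 0.045] [0, 0, np.float64(0.034)]
   [-0.006, 0.004, 0.046] [0, 0, np.float64(0.034)]
end [0.5145 0.1071 0.1096] 1.538
   [-0.0, -0.0, 0.024] [0, 0, np.float64(-0.0)]
   [-0.0, -0.0, 0.023] [0, 0, np.float64(-0.0)]
   [-0.0, -0.0, 0.024] [0, 0, np.float64(-0.0)]
   [-0.0, -0.0, 0.023] [0, 0, np.float64(-0.0)]
end [0.5145 0.1071 0.0156] 1.538
```

Call:
step_arm:
  rows:
    - [[-0.007, 0.003, 0.045], [0, 0, 0.034], 0.078]
    - [[-0.006, 0.004, 0.045], [0, 0, 0.034], 0.078]
    - [[-0.006, 0.004, 0.046], [0, 0, 0.034], 0.078]
    - [[0, 0, 0], [0, 0, 0], 0.078]

```text
clock: 12.6
tool_pos: [0.5106, 0.1064, 0.1059]
tool_rot: [-3.13, 0.002, 1.539]
force: [-0.1, 0.8, -0.7]
finger_gap: 0.0782
grip_force: 0.0
```

Call:
step_arm:
  rows:
    - [[0, 0, 0.024], [0, 0, 0], 0.078]
    - [[0, 0, 0.023], [0, 0, 0], 0.078]
    - [[0, 0, 0.024], [0, 0, 0], 0.078]
    - [[0, 0, 0.023], [0, 0, 0], 0.078]
    - [[0, 0, 0], [0, 0, 0], 0.078]

```text
clock: 13.22
tool_pos: [0.5145, 0.1071, 0.0171]
tool_rot: [-3.139, 0.0, 1.539]
force: [0.1, 0.1, -0.3]
finger_gap: 0.0781
grip_force: 0.0
```

Call:
step_arm:
  rows:
    - [[0, 0, 0], [0, 0, 0], 0.04]
    - [[0, 0, 0], [0, 0, 0], 0.04]
    - [[0, 0, 0], [0, 0, 0], 0.04]
    - [[0, 0, 0], [0, 0, 0], 0.04]

```text
clock: 13.72
tool_pos: [0.516, 0.1067, 0.0185]
tool_rot: [3.141, -0.0, 1.538]
force: [-1.9, 1.0, 5.7]
finger_gap: 0.0493
grip_force: 30.0
```

```bash
python3 - <<'E'
from h import *
s=sense();p0=s['tool_pos']
p,y=plan([p0[0],p0[1],.17],1.538,3)
plan([.4519,-.381,.15],1.737,11,p,y)
E
```

```text
[0.0, 0.0, -0.051] [0, 0, np.float64(-0.0)]
   [0.0, 0.0, -0.05] [0, 0, np.float64(-0.0)]
   [0.0, 0.0, -0.051] [0, 0, np.float64(-0.0)]
end [0.516  0.1067 0.1705] 1.538
   [-0.045, -0.004, 0.002] [0, 0, np.float64(-0.018)]
   [-0.044, -0.005, 0.002] [0, 0, np.float64(-0.018)]
   [-0.044, -0.006, 0.002] [0, 0, np.float64(-0.018)]
   [-0.044, -0.007, 0.002] [0, 0, np.float64(-0.018)]
   [-0.044, -0.008, 0.002] [0, 0, np.float64(-0.018)]
   [-0.044, -0.008, 0.002] [0, 0, np.float64(-0.018)]
   [-0.044, -0.009, 0.002] [0, 0, np.float64(-0.018)]
   [-0.044, -0.01, 0.002] [0, 0, np.float64(-0.018)]
   [-0.043, -0.011, 0.001] [0, 0, np.float64(-0.018)]
   [-0.043, -0.011, 0.002] [0, 0, np.float64(-0.018)]
   [-0.043, -0.013, 0.001] [0, 0, np.float64(-0.018)]
end [ 0.4515 -0.3807  0.1505] 1.736
```

Call:
step_arm:
  rows:
    - [[0, 0, -0.025], [0, 0, 0], 0.04]
    - [[0, 0, -0.04], [0, 0, 0], 0.04]
    - [[0, 0, -0.05], [0, 0, 0], 0.04]
    - [[0, 0, -0.037], [0, 0, 0], 0.04]

```text
clock: 14.22
tool_pos: [0.5153, 0.1064, 0.1707]
tool_rot: [3.141, 0.0, 1.538]
force: [0.7, -0.7, -4.7]
finger_gap: 0.0493
grip_force: 30.0
```

Call:
step_arm:
  rows:
    - [[-0.02, 0, 0], [0, 0, 0], 0.04]
    - [[-0.045, -0.004, 0.002], [0, 0, -0.018], 0.04]
    - [[-0.044, -0.005, 0.002], [0, 0, -0.018], 0.04]
    - [[-0.044, -0.006, 0.002], [0, 0, -0.018], 0.04]
    - [[-0.044, -0.007, 0.002], [0, 0, -0.018], 0.04]

```text
clock: 14.85
tool_pos: [0.4905, -0.0916, 0.1604]
tool_rot: [-3.14, -0.0, 1.61]
force: [-0.5, 0.5, -4.4]
finger_gap: 0.0497
grip_force: 30.0
```

Call:
step_arm:
  rows:
    - [[-0.044, -0.008, 0.002], [0, 0, -0.018], 0.04]
    - [[-0.044, -0.008, 0.002], [0, 0, -0.018], 0.04]
    - [[-0.044, -0.009, 0.002], [0, 0, -0.018], 0.04]
    - [[-0.044, -0.01, 0.002], [0, 0, -0.018], 0.04]
    - [[-0.043, -0.011, 0.001], [0, 0, -0.018], 0.04]

```text
clock: 15.48
tool_pos: [0.461, -0.3132, 0.1511]
tool_rot: [-3.14, -0.002, 1.7]
force: [0.5, -1.2, -3.8]
finger_gap: 0.0493
grip_force: 30.0
```

Call:
step_arm:
  rows:
    - [[-0.043, -0.011, 0.002], [0, 0, -0.018], 0.04]
    - [[-0.023, -0.013, 0.001], [0, 0, -0.018], 0.04]
    - [[0, 0, 0], [0, 0, 0], 0.04]
    - [[0, 0, 0], [0, 0, 0], 0.04]

```text
clock: 15.98
tool_pos: [0.4469, -0.3801, 0.1484]
tool_rot: [-3.141, -0.002, 1.735]
force: [-0.4, -0.5, -2.9]
finger_gap: 0.0495
grip_force: 30.0
```

```bash
python3 - <<'E'
from h import *
wrist('w5')
E
```

```text
15.975 [ 0.4469 -0.3801  0.1484] [-3.1406e+00 -2.1000e-03  1.7351e+00]
```

View pics/w5.png

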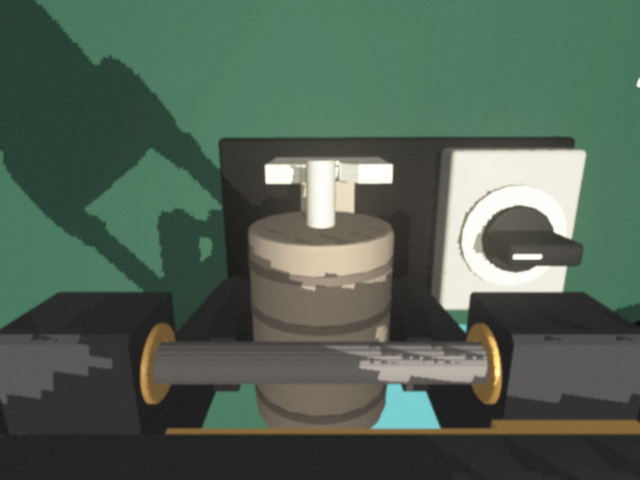

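The roller is held squarely, with its far axle end at (320,165–225) and the far cheek behind it at (328,171). I'll measure the axle line in the hand.

```bash
python3 - <<'E'
from h import *
c,p,d=load('w5');P=cloud(c,d)
s=sense();T=s['tool_pos'];y=s['tool_rot'][2];tx=np.array([np.cos(y),np.sin(y)]);ty=np.array([np.sin(y),-np.cos(y)])
def loc(q): return np.stack([(q[...,:2]-T[:2])@tx,(q[...,:2]-T[:2])@ty,q[...,2]-T[2]],-1)
L=loc(P)
m=np.zeros(d.shape,bool);m[160:228,300:345]=1;m&=(L[...,2]>.0)&(L[...,2]<.04)
q=L[m];print(len(q),q.min(0),q.max(0))
for a in np.arange(.036,.058,.004):
    k=q[(q[:,0]>a)&(q[:,0]<a+.004)]
    if len(k):print(a.round(3),len(k),'y mid',((k[:,1].min()+k[:,1].max())/2).round(4),'z top',np.percentile(k[:,2],97).round(4))
# stone: silhouette along tool y and top z
m=np.zeros(d.shape,bool);m[230:335,240:400]=1;m&=(L[...,2]>.015)&(L[...,2]<.06)&(abs(L[...,0])<.04)
q=L[m]
for a in np.arange(-.0,.036,.006):
    k=q[(q[:,0]>a)&(q[:,0]<a+.006)]
    if len(k):print('st',a.round(3),len(k),'y mid',((k[:,1].min()+k[:,1].max())/2).round(4),'z top',np.percentile(k[:,2],98).round(4))
E
```

```text
2176 [ 3.44712544e-02 -7.51482641e-03  4.03987262e-05] [0.05690939 0.00903496 0.01991776]
0.036 342 y mid 0.0 z top 0.019
0.04 340 y mid 0.0 z top 0.0188
0.044 353 y mid 0.0002 z top 0.0187
0.048 369 y mid 0.0003 z top 0.0189
0.052 366 y mid 0.0003 z top 0.0188
0.056 108 y mid 0.0001 z top 0.0187
st -0.0 952 y mid 0.0001 z top 0.0356
st 0.006 2735 y mid -0.0002 z top 0.0387
st 0.012 2496 y mid -0.0002 z top 0.0385
st 0.018 2492 y mid 0.0006 z top 0.0387
st 0.024 2820 y mid 0.0001 z top 0.0387
st 0.03 3956 y mid -0.0 z top 0.0382
```

Call:
step_arm:
  rows:
    - [[-0.002, 0.005, 0], [0, 0, -0.002], 0.04]
    - [[0, 0, 0.02], [0, 0, 0], 0.04]
    - [[0, 0, 0.03], [0, 0, 0], 0.04]
    - [[0, 0, 0], [0, 0, 0], 0.04]
    - [[0, 0, 0], [0, 0, 0], 0.04]

```text
clock: 16.65
tool_pos: [0.4529, -0.3819, 0.0994]
tool_rot: [-3.141, -0.0, 1.738]
force: [0.2, 0.5, -3.2]
finger_gap: 0.0493
grip_force: 30.0
```

Call:
step_arm:
  rows:
    - [[0, 0, 0], [0, 0, 0], 0.04]
    - [[0, 0, 0], [0, 0, 0], 0.04]

```text
clock: 16.9
tool_pos: [0.4534, -0.3828, 0.1007]
tool_rot: [3.14, 0.002, 1.738]
force: [0.3, 0.5, -3.7]
finger_gap: 0.0497
grip_force: 30.0
```

Call:
step_arm:
  rows:
    - [[0.002, -0.001, 0], [0, 0, 0], 0.04]
    - [[0, 0, 0.015], [0, 0, 0], 0.04]
    - [[0, 0, 0.01], [0, 0, 0], 0.04]
    - [[0, 0, 0], [0, 0, 0], 0.04]
    - [[0, 0, 0], [0, 0, 0], 0.04]

```text
clock: 17.52
tool_pos: [0.4513, -0.3803, 0.0742]
tool_rot: [-3.141, -0.0, 1.738]
force: [-0.3, 0.8, -4.7]
finger_gap: 0.0489
grip_force: 30.0
```

Call:
step_arm:
  rows:
    - [[0, 0, 0], [0, 0, 0], 0.04]
    - [[0, 0, 0], [0, 0, 0], 0.04]
    - [[0, 0, 0], [0, 0, 0], 0.04]

```text
clock: 17.9
tool_pos: [0.4516, -0.3805, 0.0748]
tool_rot: [3.141, 0.0, 1.738]
force: [-1.0, 0.5, -2.9]
finger_gap: 0.0494
grip_force: 30.0
```

Call:
step_arm:
  rows:
    - [[0, 0, 0.01], [0, 0, 0], 0.04]
    - [[0, 0, 0.009], [0, 0, 0], 0.04]
    - [[0, 0, 0.006], [0, 0, 0], 0.04]
    - [[0, 0, 0], [0, 0, 0], 0.04]
    - [[0, 0, 0], [0, 0, 0], 0.04]

```text
clock: 18.52
tool_pos: [0.4515, -0.3805, 0.0495]
tool_rot: [3.142, 0.0, 1.738]
force: [0.9, -0.1, -4.6]
finger_gap: 0.0491
grip_force: 30.0
```

Call:
step_arm:
  rows:
    - [[0, 0, 0.003], [0, 0, 0], 0.04]
    - [[0, 0, 0.002], [0, 0, 0], 0.04]
    - [[0, 0, 0], [0, 0, 0], 0.04]

```text
clock: 18.9
tool_pos: [0.4517, -0.3806, 0.0454]
tool_rot: [3.141, 0.0, 1.738]
force: [-1.3, 2.4, 2.0]
finger_gap: 0.0492
grip_force: 30.0
```

Call:
step_arm:
  rows:
    - [[0, 0, 0], [0, 0, 0], 0.066]
    - [[0, 0, 0], [0, 0, 0], 0.066]
    - [[0, 0, 0], [0, 0, 0], 0.066]
    - [[0, 0, -0.03], [0, 0, 0], 0.066]
    - [[0, 0, -0.06], [0, 0, 0], 0.066]

```text
clock: 19.52
tool_pos: [0.4494, -0.3785, 0.1321]
tool_rot: [-3.137, -0.006, 1.738]
force: [0.1, -1.9, 0.7]
finger_gap: 0.0661
grip_force: 0.0
```

Call:
step_arm:
  rows:
    - [[0, 0, -0.06], [0, 0, 0], 0.088]
    - [[0, 0, -0.06], [0, 0, 0], 0.088]
    - [[0, 0, 0], [0, 0, 0], 0.088]
    - [[0, 0, 0], [0, 0, 0], 0.088]

```text
clock: 20.02
tool_pos: [0.4512, -0.3802, 0.2542]
tool_rot: [3.142, 0.0, 1.738]
force: [-0.7, 0.6, 0.2]
finger_gap: 0.088
grip_force: 0.0
```

```bash
python3 - <<'E'
from h import *
c,p,d=wrist('w6');P=cloud(c,d)
y=.1665;ex=np.array([np.cos(y),np.sin(y)]);ey=np.array([-np.sin(y),np.cos(y)]);O=np.array([.4519,-.381])
X=(P[...,:2]-O)@ex;Y=(P[...,:2]-O)@ey;Z=P[...,2]
m=(abs(X)<.02)&(abs(Y)<.033)&(Z>.05)&(Z<.12);print('stone top z',np.percentile(Z[m],98),'expect .085')
for a,b in [(-.033,-.01),(.01,.033)]:
    k=m&(Y>a)&(Y<b);print(a,np.percentile(Z[k],98) if k.any() else None,(X[k]*(Z[k]>.083)).sum()/max((Z[k]>.083).sum(),1))
for a,b in [(-.058,-.05),(.05,.058)]:
    k=(abs(X)<.006)&(Y>a)&(Y<b)&(Z>.03)&(Z<.12);print('axle',k.sum(),np.percentile(Z[k],97) if k.any() else None,'expect .065')
c,p,d=(lambda c,r:(c,*r))(get_calibration('top'),snapshot('top'));save('t1',p);np.savez('/tmp/t1',p=p,d=d,K=c['K'],E=c['extrinsics'])
E
```

```text
20.025 [ 0.4512 -0.3802  0.2542] [3.1416 0.     1.7378]
stone top z 0.08464457109573685 expect .085
-0.033 0.08475538433421233 0.00025774960425893026
0.01 0.08448879588342362 0.00030554354659431747
axle 75 0.06472492789707349 expect .065
axle 107 0.06468554615949065 expect .065
```

View pics/w6.png

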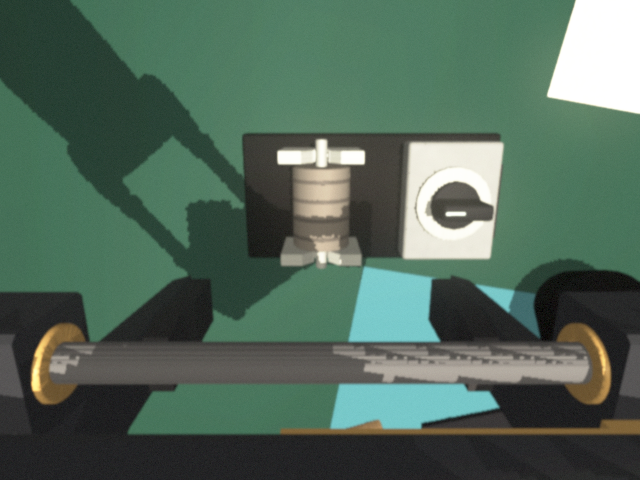

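The roller is seated: both axle ends are at 64.7 mm (65 expected) and the stone sits at (321,205), level between the cheeks. The dial mark still points to off. Next, the jars.

```bash
cat >> h.py <<'E'
def jars(c,p,d):
    P=cloud(c,d);Z=P[...,2];hs=cv2.cvtColor(p,cv2.COLOR_RGB2HSV)
    m=(Z>.042)&(Z<.066)&(hs[...,1]<200);n,l,s,ce=cv2.connectedComponentsWithStats(m.astype(np.uint8))
    for i in range(1,n):
        if s[i,4]>250:
            q=P[l==i];r=cv2.minAreaRect((q[:,:2]*1000).astype(np.float32));h=np.median(hs[l==i],axis=0)
            if 30<min(r[1]) and max(r[1])<60: print('jar?',ce[i].round(),'pos',np.round(r[0],1),np.round(r[1],1),'z',np.median(q[:,2]).round(4),'ray',onplane(c,ce[i],.05).round(4),'hsv',h)
E
python3 - <<'E'
from h import *
plan([.53,-.19,.25],1.64,5)
E
```

```text
[0.035, 0.022, 0.0] [0, 0, np.float64(0.02)]
   [0.035, 0.021, 0.001] [0, 0, np.float64(0.02)]
   [0.036, 0.021, 0.0] [0, 0, np.float64(0.02)]
   [0.036, 0.02, 0.001] [0, 0, np.float64(0.02)]
   [0.036, 0.019, 0.0] [0, 0, np.float64(0.02)]
end [ 0.53   -0.1898  0.2501] 1.638
```

Call:
step_arm:
  rows:
    - [[0.035, 0.022, 0], [0, 0, 0.02], 0.088]
    - [[0.035, 0.021, 0.001], [0, 0, 0.02], 0.088]
    - [[0.036, 0.021, 0], [0, 0, 0.02], 0.088]
    - [[0.036, 0.02, 0.001], [0, 0, 0.02], 0.088]
    - [[0.036, 0.019, 0], [0, 0, 0.02], 0.088]

```text
clock: 20.75
tool_pos: [0.5302, -0.1889, 0.2496]
tool_rot: [-3.137, -0.002, 1.637]
force: [0.6, -0.2, -0.4]
finger_gap: 0.0882
grip_force: 0.0
```

Call:
step_arm:
  rows:
    - [[0, 0, 0], [0, 0, 0], 0.088]
    - [[0, 0, 0], [0, 0, 0], 0.088]

```text
clock: 21.0
tool_pos: [0.5302, -0.1906, 0.2507]
tool_rot: [-3.139, -0.001, 1.639]
force: [0.0, -0.3, -0.1]
finger_gap: 0.088
grip_force: 0.0
```

```bash
python3 - <<'E'
from h import *
c,p,d=wrist('w7');jars(c,p,d)
E
```

```text
21.0 [ 0.5302 -0.1906  0.2507] [-3.1386e+00 -8.0000e-04  1.6386e+00]
jar? [452.  55.] pos [629.  -60.6] [41.1 40.8] z 0.0487 ray [ 0.6281 -0.061   0.05  ] hsv [ 15. 174. 235.]
jar? [336. 121.] pos [ 538.4 -118.6] [40.9 41. ] z 0.0489 ray [ 0.538  -0.1181  0.05  ] hsv [ 24. 100. 235.]
jar? [261. 157.] pos [ 475.6 -152.6] [41.  40.3] z 0.0488 ray [ 0.4761 -0.1524  0.05  ] hsv [ 23. 102. 235.]
```

View pics/w7.png

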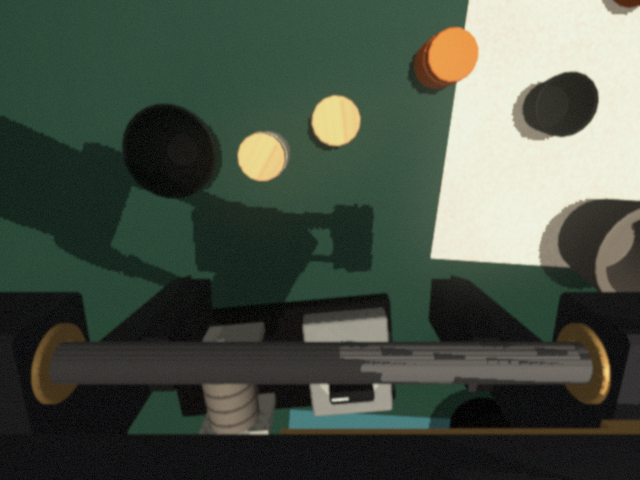

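The wrist view shows jar lids at (336,121) and (261,157), and an orange look-alike at (452,55). One jar has been knocked to (0.538,-0.119), so I'll grasp it there with the fingers clear of its neighbour.

```bash
python3 - <<'E'
from h import *
p,y=plan([.5384,-.1186,.11],.9,5)
p,y=plan([.5384,-.1186,.017],.9,4,p,y)
p,y=plan([.5384,-.1186,.14],.9,3,p,y)
plan([.4885,.0548,.14],1.64,5,p,y)
E
```

```text
[0.014, 0.003, 0.028] [0, 0, np.float64(0.148)]
   [0.015, 0.0, 0.028] [0, 0, np.float64(0.148)]
   [0.014, -0.002, 0.028] [0, 0, np.float64(0.148)]
   [0.014, -0.004, 0.029] [0, 0, np.float64(0.148)]
   [0.014, -0.005, 0.028] [0, 0, np.float64(0.148)]
end [ 0.5388 -0.1188  0.1101] 0.898
   [-0.0, -0.0, 0.023] [0, 0, np.float64(-0.001)]
   [-0.0, -0.0, 0.023] [0, 0, np.float64(-0.001)]
   [-0.0, -0.0, 0.024] [0, 0, np.float64(-0.001)]
   [-0.0, -0.0, 0.023] [0, 0, np.float64(-0.001)]
end [ 0.5388 -0.1188  0.0171] 0.902
   [-0.0, -0.0, -0.041] [0, 0, np.float64(0.001)]
   [-0.0, -0.0, -0.041] [0, 0, np.float64(0.001)]
   [-0.0, -0.0, -0.041] [0, 0, np.float64(0.001)]
end [ 0.5388 -0.1188  0.1401] 0.899
   [0.021, -0.029, 0.0] [0, 0, np.float64(-0.148)]
   [0.025, -0.026, 0.0] [0, 0, np.float64(-0.148)]
   [0.029, -0.022, 0.0] [0, 0, np.float64(-0.148)]
   [0.031, -0.018, 0.0] [0, 0, np.float64(-0.148)]
   [0.034, -0.013, 0.0] [0, 0, np.float64(-0.148)]
end [0.4887 0.0546 0.1401] 1.639
```

Call:
step_arm:
  rows:
    - [[0.014, 0.003, 0.028], [0, 0, 0.148], 0.062]
    - [[0.015, 0, 0.028], [0, 0, 0.148], 0.062]
    - [[0.014, -0.002, 0.028], [0, 0, 0.148], 0.062]
    - [[0.014, -0.004, 0.029], [0, 0, 0.148], 0.062]
    - [[0.014, -0.005, 0.028], [0, 0, 0.148], 0.062]

```text
clock: 21.68
tool_pos: [0.539, -0.1193, 0.1102]
tool_rot: [-3.141, 0.001, 0.891]
force: [-0.6, -0.7, 0.2]
finger_gap: 0.0623
grip_force: 0.0
```

Call:
step_arm:
  rows:
    - [[0, 0, 0], [0, 0, 0], 0.062]
    - [[0, 0, 0], [0, 0, 0], 0.062]
    - [[0, 0, 0], [0, 0, 0], 0.062]

```text
clock: 22.05
tool_pos: [0.5408, -0.1196, 0.1132]
tool_rot: [3.139, -0.001, 0.898]
force: [0.4, -0.5, -0.2]
finger_gap: 0.0624
grip_force: 0.0
```

Call:
step_arm:
  rows:
    - [[0, -0.002, 0.025], [0, 0, 0], 0.062]
    - [[0, 0, 0.025], [0, 0, 0], 0.062]
    - [[0, 0, 0.025], [0, 0, 0], 0.062]
    - [[0, 0, 0.018], [0, 0, 0], 0.062]
    - [[0, 0, 0], [0, 0, 0], 0.062]

```text
clock: 22.68
tool_pos: [0.5373, -0.1172, 0.0177]
tool_rot: [-3.14, 0.001, 0.898]
force: [0.1, -0.2, -0.6]
finger_gap: 0.062
grip_force: 0.0
```

Call:
step_arm:
  rows:
    - [[0, 0, 0], [0, 0, 0], 0.035]
    - [[0, 0, 0], [0, 0, 0], 0.035]
    - [[0, 0, 0], [0, 0, 0], 0.035]
    - [[0, 0, 0], [0, 0, 0], 0.035]

```text
clock: 23.18
tool_pos: [0.5391, -0.1174, 0.0197]
tool_rot: [3.14, -0.001, 0.898]
force: [-0.8, 0.3, 5.8]
finger_gap: 0.0432
grip_force: 30.0
```

Call:
step_arm:
  rows:
    - [[0, 0, -0.03], [0, 0, 0], 0.035]
    - [[0, 0, -0.046], [0, 0, 0], 0.035]
    - [[0, 0, -0.046], [0, 0, 0], 0.035]
    - [[0.021, -0.029, 0], [0, 0, -0.148], 0.035]
    - [[0.025, -0.026, 0], [0, 0, -0.148], 0.035]

```text
clock: 23.8
tool_pos: [0.5186, -0.0475, 0.1412]
tool_rot: [3.14, -0.0, 1.197]
force: [0.7, 0.1, -1.4]
finger_gap: 0.0431
grip_force: 30.0
```

Call:
step_arm:
  rows:
    - [[0.029, -0.022, 0], [0, 0, -0.148], 0.035]
    - [[0.031, -0.018, 0], [0, 0, -0.148], 0.035]
    - [[0.034, -0.013, 0], [0, 0, -0.148], 0.035]
    - [[0, 0, 0], [0, 0, 0], 0.035]
    - [[0, 0, 0], [0, 0, 0], 0.035]

```text
clock: 24.42
tool_pos: [0.488, 0.0561, 0.1403]
tool_rot: [-3.141, 0.0, 1.637]
force: [0.3, -0.2, -0.7]
finger_gap: 0.0431
grip_force: 30.0
```

Call:
step_arm:
  rows:
    - [[0, 0, 0], [0, 0, 0], 0.035]
    - [[0, 0, 0], [0, 0, 0], 0.035]

```text
clock: 24.68
tool_pos: [0.4883, 0.0555, 0.1405]
tool_rot: [-3.142, 0.0, 1.636]
force: [0.2, 0.6, -1.2]
finger_gap: 0.043
grip_force: 30.0
```

Call:
step_arm:
  rows:
    - [[0, 0, 0.03], [0, 0, 0], 0.035]
    - [[0, 0, 0.03], [0, 0, 0], 0.035]
    - [[0, 0, 0.03], [0, 0, 0], 0.035]
    - [[0, 0, 0.018], [0, 0, 0], 0.035]
    - [[0, 0, 0], [0, 0, 0], 0.035]

```text
clock: 25.3
tool_pos: [0.4866, 0.0557, 0.0309]
tool_rot: [-3.138, 0.0, 1.637]
force: [0.4, 0.1, -1.3]
finger_gap: 0.0432
grip_force: 30.0
```

Call:
step_arm:
  rows:
    - [[0, 0, 0.003], [0, 0, 0], 0.035]
    - [[0, 0, 0.002], [0, 0, 0], 0.035]
    - [[0, 0, 0], [0, 0, 0], 0.035]

```text
clock: 25.68
tool_pos: [0.4886, 0.0564, 0.0281]
tool_rot: [3.14, 0.0, 1.638]
force: [-0.4, 0.0, -0.2]
finger_gap: 0.0434
grip_force: 30.0
```

Call:
step_arm:
  rows:
    - [[0, 0, 0.001], [0, 0, 0], 0.035]
    - [[0, 0, 0], [0, 0, 0], 0.035]
    - [[0, 0, 0], [0, 0, 0], 0.06]
    - [[0, 0, 0], [0, 0, 0], 0.06]
    - [[0, 0, 0], [0, 0, 0], 0.06]

```text
clock: 26.3
tool_pos: [0.4881, 0.0564, 0.0265]
tool_rot: [3.141, -0.0, 1.638]
force: [-0.3, -0.0, 0.3]
finger_gap: 0.06
grip_force: 0.0
```

Call:
step_arm:
  rows:
    - [[0, 0, -0.04], [0, 0, 0], 0.06]
    - [[0, 0, -0.05], [0, 0, 0], 0.06]
    - [[0, 0, -0.06], [0, 0, 0], 0.06]
    - [[0, 0, -0.06], [0, 0, 0], 0.06]

```text
clock: 26.8
tool_pos: [0.4876, 0.0563, 0.238]
tool_rot: [-3.141, -0.0, 1.638]
force: [1.0, 0.3, 0.1]
finger_gap: 0.0601
grip_force: 0.0
```

```bash
python3 - <<'E'
from h import *
c=get_calibration('top');p,d=snapshot('top');jars(c,p,d)
p,y=plan([.4756,-.1526,.11],.5,7)
E
```

```text
[-0.03, -0.004, 0.02] [0, 0, np.float64(0.163)]
   [-0.03, 0.0, 0.02] [0, 0, np.float64(0.163)]
   [-0.029, 0.005, 0.02] [0, 0, np.float64(0.163)]
   [-0.028, 0.01, 0.019] [0, 0, np.float64(0.163)]
   [-0.026, 0.015, 0.02] [0, 0, np.float64(0.163)]
   [-0.024, 0.019, 0.019] [0, 0, np.float64(0.163)]
   [-0.02, 0.022, 0.02] [0, 0, np.float64(0.163)]
end [ 0.4761 -0.1524  0.1096] 0.497
```

```bash
sed -i 's/s\[i,4\]>250/s[i,4]>120/' h.py; python3 - <<'E'
from h import *
c=get_calibration('top');p,d=snapshot('top');jars(c,p,d)
E
```

```text
jar? [101. 132.] pos [883.6 564.3] [41.7 41.9] z 0.0536 ray [0.8836 0.5642 0.05  ] hsv [ 18.  58. 163.]
jar? [122. 138.] pos [865.  506.9] [42.8 42.9] z 0.0534 ray [0.8653 0.5069 0.05  ] hsv [ 18.  58. 166.]
jar? [320. 139.] pos [851.8 -25.6] [38.5 37.2] z 0.0498 ray [ 0.852  -0.0252  0.05  ] hsv [ 17. 188. 245.]
jar? [144. 144.] pos [847.7 449.4] [42.6 42.6] z 0.0542 ray [0.848  0.4499 0.05  ] hsv [ 18.  58. 170.]
jar? [165. 150.] pos [830.1 392.3] [42.1 41.7] z 0.054 ray [0.83   0.3925 0.05  ] hsv [ 18.  57. 172.]
jar? [304. 161.] pos [790.6  19.4] [37.9 37.1] z 0.0488 ray [0.7903 0.0189 0.05  ] hsv [ 17. 186. 245.]
jar? [302. 196.] pos [695.6  27.2] [37.8 40.6] z 0.0491 ray [0.6958 0.0277 0.05  ] hsv [ 25. 100. 246.]
jar? [335. 221.] pos [627.2 -59.8] [38.7 38. ] z 0.0502 ray [ 0.6274 -0.0605  0.05  ] hsv [ 17. 186. 245.]
jar? [371. 278.] pos [ 472.9 -153.1] [39.6 39.4] z 0.0497 ray [ 0.4726 -0.1529  0.05  ] hsv [ 25. 103. 246.]
```

Jar B is unchanged (top and wrist views agree to 3 mm).

Call:
step_arm:
  rows:
    - [[-0.03, -0.004, 0.02], [0, 0, 0.163], 0.062]
    - [[-0.03, 0, 0.02], [0, 0, 0.163], 0.062]
    - [[-0.029, 0.005, 0.02], [0, 0, 0.163], 0.062]
    - [[-0.028, 0.01, 0.019], [0, 0, 0.163], 0.062]
    - [[-0.026, 0.015, 0.02], [0, 0, 0.163], 0.062]

```text
clock: 27.52
tool_pos: [0.4758, -0.0934, 0.1361]
tool_rot: [-3.141, 0.0, 0.818]
force: [0.5, -0.2, 0.2]
finger_gap: 0.062
grip_force: 0.0
```

Call:
step_arm:
  rows:
    - [[-0.024, 0.019, 0.019], [0, 0, 0.163], 0.062]
    - [[-0.02, 0.022, 0.02], [0, 0, 0.163], 0.062]
    - [[0, 0, 0], [0, 0, 0], 0.062]
    - [[0, 0, 0], [0, 0, 0], 0.062]

```text
clock: 28.02
tool_pos: [0.4716, -0.1523, 0.0984]
tool_rot: [-3.141, 0.0, 0.498]
force: [0.2, 0.4, 0.1]
finger_gap: 0.0622
grip_force: 0.0
```

Call:
step_arm:
  rows:
    - [[0, 0, 0], [0, 0, 0], 0.062]
    - [[0, 0, 0], [0, 0, 0], 0.062]

```text
clock: 28.28
tool_pos: [0.4723, -0.1522, 0.0993]
tool_rot: [3.141, -0.001, 0.499]
force: [-0.2, -0.3, -0.2]
finger_gap: 0.0621
grip_force: 0.0
```

Call:
step_arm:
  rows:
    - [[0.003, 0.001, 0.022], [0, 0, 0], 0.062]
    - [[0, 0, 0.022], [0, 0, 0], 0.062]
    - [[0, 0, 0.022], [0, 0, 0], 0.062]
    - [[0, 0, 0.014], [0, 0, 0], 0.062]
    - [[0, 0, 0], [0, 0, 0], 0.062]

```text
clock: 28.9
tool_pos: [0.4741, -0.1517, 0.0177]
tool_rot: [-3.14, 0.001, 0.497]
force: [-0.7, 0.6, -0.2]
finger_gap: 0.0621
grip_force: 0.0
```

Call:
step_arm:
  rows:
    - [[0, 0, 0], [0, 0, 0], 0.035]
    - [[0, 0, 0], [0, 0, 0], 0.035]
    - [[0, 0, 0], [0, 0, 0], 0.035]
    - [[0, 0, 0], [0, 0, 0], 0.035]

```text
clock: 29.4
tool_pos: [0.4757, -0.1526, 0.0195]
tool_rot: [3.14, -0.001, 0.497]
force: [-0.7, 0.8, 4.5]
finger_gap: 0.0429
grip_force: 30.0
```

```bash
python3 - <<'E'
from h import *
s=sense()['tool_pos'];p,y=plan([s[0],s[1],.14],.499,3)
plan([.5251,.1065,.14],1.64,7,p,y)
E
```

```text
[0.0, 0.0, -0.04] [0, 0, np.float64(-0.001)]
   [0.0, 0.0, -0.04] [0, 0, np.float64(-0.001)]
   [-0.0, 0.0, -0.04] [0, 0, np.float64(-0.001)]
end [ 0.4757 -0.1526  0.1395] 0.5
   [0.024, -0.029, -0.0] [0, 0, np.float64(-0.163)]
   [0.028, -0.025, -0.0] [0, 0, np.float64(-0.163)]
   [0.032, -0.02, -0.0] [0, 0, np.float64(-0.163)]
   [0.035, -0.014, -0.0] [0, 0, np.float64(-0.163)]
   [0.037, -0.009, -0.0] [0, 0, np.float64(-0.163)]
   [0.037, -0.003, -0.0] [0, 0, np.float64(-0.163)]
   [0.038, 0.004, -0.0] [0, 0, np.float64(-0.163)]
end [0.525  0.1068 0.1395] 1.641
```

Call:
step_arm:
  rows:
    - [[0, 0, -0.03], [0, 0, 0], 0.035]
    - [[0, 0, -0.045], [0, 0, 0], 0.035]
    - [[0, 0, -0.045], [0, 0, 0], 0.035]
    - [[0.024, -0.029, 0], [0, 0, -0.163], 0.035]
    - [[0.028, -0.025, 0], [0, 0, -0.163], 0.035]

```text
clock: 30.02
tool_pos: [0.4892, -0.078, 0.1393]
tool_rot: [3.14, -0.001, 0.826]
force: [-0.0, -0.1, -1.8]
finger_gap: 0.0438
grip_force: 30.0
```

Call:
step_arm:
  rows:
    - [[0.032, -0.02, 0], [0, 0, -0.163], 0.035]
    - [[0.035, -0.014, 0], [0, 0, -0.163], 0.035]
    - [[0.037, -0.009, 0], [0, 0, -0.163], 0.035]
    - [[0.037, -0.003, 0], [0, 0, -0.163], 0.035]
    - [[0.038, 0.004, 0], [0, 0, -0.163], 0.035]

```text
clock: 30.65
tool_pos: [0.5243, 0.108, 0.1379]
tool_rot: [-3.14, 0.0, 1.643]
force: [0.7, -0.3, -1.7]
finger_gap: 0.0431
grip_force: 30.0
```

Call:
step_arm:
  rows:
    - [[0, 0, 0], [0, 0, 0], 0.035]
    - [[0, 0, 0], [0, 0, 0], 0.035]
    - [[0, 0, 0], [0, 0, 0], 0.035]
    - [[0, 0, 0], [0, 0, 0], 0.035]

```text
clock: 31.15
tool_pos: [0.5246, 0.1061, 0.1384]
tool_rot: [-3.141, 0.0, 1.636]
force: [-0.3, -0.3, -1.0]
finger_gap: 0.0435
grip_force: 30.0
```

Call:
step_arm:
  rows:
    - [[0, 0, 0.03], [0, 0, 0], 0.035]
    - [[0, 0, 0.03], [0, 0, 0], 0.035]
    - [[0, 0, 0.03], [0, 0, 0], 0.035]
    - [[0, 0, 0.016], [0, 0, 0], 0.035]
    - [[0, 0, 0], [0, 0, 0], 0.035]

```text
clock: 31.78
tool_pos: [0.5237, 0.1065, 0.0314]
tool_rot: [-3.139, 0.0, 1.637]
force: [0.5, -0.2, -1.2]
finger_gap: 0.043
grip_force: 30.0
```

Call:
step_arm:
  rows:
    - [[0, 0, 0.003], [0, 0, 0], 0.035]
    - [[0, 0, 0.002], [0, 0, 0], 0.035]
    - [[0, 0, 0], [0, 0, 0], 0.035]
    - [[0, 0, 0], [0, 0, 0], 0.035]

```text
clock: 32.28
tool_pos: [0.5251, 0.1071, 0.028]
tool_rot: [3.141, -0.0, 1.638]
force: [-0.4, 0.8, -2.1]
finger_gap: 0.0431
grip_force: 30.0
```

Call:
step_arm:
  rows:
    - [[0, 0, 0.001], [0, 0, 0], 0.035]
    - [[0, 0, 0], [0, 0, 0], 0.035]
    - [[0, 0, 0], [0, 0, 0], 0.06]
    - [[0, 0, 0], [0, 0, 0], 0.06]
    - [[0, 0, 0], [0, 0, 0], 0.06]

```text
clock: 32.9
tool_pos: [0.5248, 0.107, 0.0264]
tool_rot: [-3.142, 0.0, 1.638]
force: [-0.4, -0.2, -0.2]
finger_gap: 0.0601
grip_force: 0.0
```

Call:
step_arm:
  rows:
    - [[0, 0, -0.04], [0, 0, 0], 0.06]
    - [[0, 0, -0.05], [0, 0, 0], 0.06]
    - [[0, 0, -0.06], [0, 0, 0], 0.06]
    - [[0, 0, -0.06], [0, 0, 0], 0.06]
    - [[-0.05, -0.05, 0], [0, 0, 0], 0.06]

```text
clock: 33.52
tool_pos: [0.4893, 0.0612, 0.2438]
tool_rot: [3.127, -0.0, 1.641]
force: [0.4, -1.4, 0.6]
finger_gap: 0.06
grip_force: 0.0
```

Call:
step_arm:
  rows:
    - [[-0.04, -0.05, 0], [0, 0, 0], 0.062]
    - [[0, 0, 0], [0, 0, 0], 0.062]
    - [[0, 0, 0], [0, 0, 0], 0.062]
    - [[0, 0, 0], [0, 0, 0], 0.062]

```text
clock: 34.02
tool_pos: [0.4385, 0.0183, 0.2366]
tool_rot: [3.141, -0.0, 1.639]
force: [0.9, 0.6, 0.2]
finger_gap: 0.0619
grip_force: 0.0
```

```bash
python3 - <<'E'
from h import *
c,p,d=wrist('w8');jars(c,p,d)
E
```

```text
34.025 [0.4385 0.0183 0.2366] [ 3.1412e+00 -3.0000e-04  1.6386e+00]
jar? [435. 107.] pos [525.3 105.7] [41. 41.] z 0.0568 ray [0.5258 0.1062 0.05  ] hsv [ 23. 100. 239.]
jar? [383. 169.] pos [488.8  54.6] [41.2 41.2] z 0.0568 ray [0.4893 0.0547 0.05  ] hsv [ 23. 101. 239.]
jar? [616. 215.] pos [697.   27.1] [38.7 41. ] z 0.0488 ray [0.6946 0.028  0.05  ] hsv [ 22. 101. 240.]
```

View pics/w8.png

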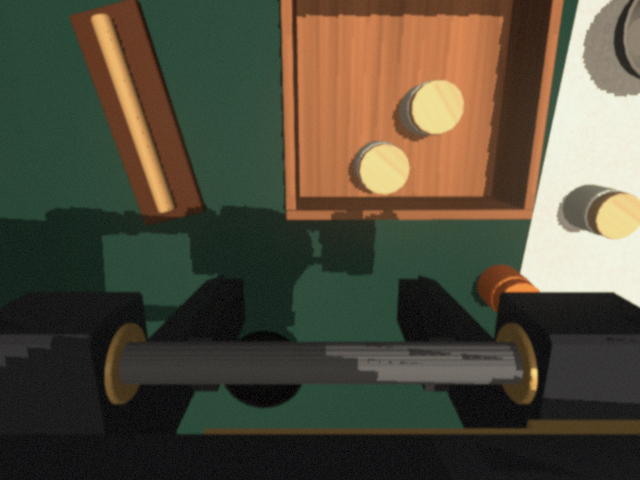

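The two placed jars stand upright in the compartment at (435,107) and (383,169), tops at 57 mm. The third jar is at (616,215), at world (0.6965,0.0275).

```bash
python3 - <<'E'
from h import *
p,y=plan([.6965,.0275,.12],1.64,6)
p,y=plan([.6965,.0275,.017],1.64,4,p,y)
p,y=plan([.6965,.0275,.14],1.64,3,p,y)
plan([.4817,.1526,.14],1.64,5,p,y)
E
```

```text
[-0.001, 0.043, 0.019] [0, 0, np.float64(-0.0)]
   [-0.001, 0.043, 0.02] [0, 0, np.float64(-0.0)]
   [-0.002, 0.043, 0.019] [0, 0, np.float64(-0.0)]
   [-0.001, 0.043, 0.02] [0, 0, np.float64(-0.0)]
   [-0.002, 0.043, 0.019] [0, 0, np.float64(-0.0)]
   [-0.001, 0.043, 0.02] [0, 0, np.float64(-0.0)]
end [0.6964 0.0279 0.1195] 1.639
   [-0.0, 0.0, 0.026] [0, 0, np.float64(-0.0)]
   [-0.0, 0.0, 0.026] [0, 0, np.float64(-0.0)]
   [-0.0, 0.0, 0.025] [0, 0, np.float64(-0.0)]
   [-0.0, 0.0, 0.026] [0, 0, np.float64(-0.0)]
end [0.6964 0.0279 0.0165] 1.639
   [-0.0, 0.0, -0.041] [0, 0, np.float64(-0.0)]
   [-0.0, 0.0, -0.041] [0, 0, np.float64(-0.0)]
   [-0.0, 0.0, -0.041] [0, 0, np.float64(-0.0)]
end [0.6964 0.0279 0.1395] 1.639
   [0.028, -0.041, -0.0] [0, 0, np.float64(-0.0)]
   [0.028, -0.041, -0.0] [0, 0, np.float64(-0.0)]
   [0.028, -0.041, -0.0] [0, 0, np.float64(-0.0)]
   [0.027, -0.041, -0.0] [0, 0, np.float64(-0.0)]
   [0.028, -0.042, -0.0] [0, 0, np.float64(-0.0)]
end [0.4814 0.1526 0.1395] 1.639
```

Call:
step_arm:
  rows:
    - [[-0.001, 0.043, 0.019], [0, 0, 0], 0.062]
    - [[-0.001, 0.043, 0.02], [0, 0, 0], 0.062]
    - [[-0.002, 0.043, 0.019], [0, 0, 0], 0.062]
    - [[-0.001, 0.043, 0.02], [0, 0, 0], 0.062]
    - [[-0.002, 0.043, 0.019], [0, 0, 0], 0.062]

```text
clock: 34.7
tool_pos: [0.6546, 0.0263, 0.1378]
tool_rot: [-3.141, -0.0, 1.639]
force: [-0.8, 0.8, 0.7]
finger_gap: 0.0619
grip_force: 0.0
```

Call:
step_arm:
  rows:
    - [[-0.001, 0.043, 0.02], [0, 0, 0], 0.062]
    - [[0, 0, 0], [0, 0, 0], 0.062]
    - [[0, 0, 0], [0, 0, 0], 0.062]
    - [[0, 0, 0], [0, 0, 0], 0.062]

```text
clock: 35.2
tool_pos: [0.6952, 0.0274, 0.1205]
tool_rot: [3.141, 0.0, 1.638]
force: [-0.2, 0.5, -0.7]
finger_gap: 0.0619
grip_force: 0.0
```

Call:
step_arm:
  rows:
    - [[0, 0.001, 0.026], [0, 0, 0], 0.062]
    - [[0, 0, 0.026], [0, 0, 0], 0.062]
    - [[0, 0, 0.026], [0, 0, 0], 0.062]
    - [[0, 0, 0.025], [0, 0, 0], 0.062]
    - [[0, 0, 0], [0, 0, 0], 0.062]

```text
clock: 35.83
tool_pos: [0.6942, 0.0271, 0.0155]
tool_rot: [-3.138, -0.0, 1.638]
force: [0.7, 0.2, 0.7]
finger_gap: 0.0619
grip_force: 0.0
```

Call:
step_arm:
  rows:
    - [[0, 0, 0], [0, 0, 0], 0.035]
    - [[0, 0, 0], [0, 0, 0], 0.035]
    - [[0, 0, 0], [0, 0, 0], 0.035]
    - [[0, 0, 0], [0, 0, 0], 0.035]

```text
clock: 36.33
tool_pos: [0.698, 0.0271, 0.0188]
tool_rot: [3.138, 0.0, 1.638]
force: [-0.8, -0.8, 5.9]
finger_gap: 0.0432
grip_force: 30.0
```

Call:
step_arm:
  rows:
    - [[0, 0, -0.03], [0, 0, 0], 0.035]
    - [[0, 0, -0.045], [0, 0, 0], 0.035]
    - [[0, 0, -0.048], [0, 0, 0], 0.035]
    - [[0.028, -0.041, 0], [0, 0, 0], 0.035]
    - [[0.028, -0.041, 0], [0, 0, 0], 0.035]

```text
clock: 36.95
tool_pos: [0.6109, 0.0778, 0.1408]
tool_rot: [3.139, -0.0, 1.637]
force: [0.3, 0.9, -0.3]
finger_gap: 0.043
grip_force: 30.0
```

Call:
step_arm:
  rows:
    - [[0.028, -0.041, 0], [0, 0, 0], 0.035]
    - [[0.027, -0.041, 0], [0, 0, 0], 0.035]
    - [[0.028, -0.042, 0], [0, 0, 0], 0.035]
    - [[0, 0, 0], [0, 0, 0], 0.035]
    - [[0, 0, 0], [0, 0, 0], 0.035]

```text
clock: 37.58
tool_pos: [0.4823, 0.152, 0.14]
tool_rot: [3.14, 0.0, 1.638]
force: [0.1, 0.7, -1.1]
finger_gap: 0.0435
grip_force: 30.0
```

Call:
step_arm:
  rows:
    - [[0, 0, 0], [0, 0, 0], 0.035]
    - [[0, 0, 0], [0, 0, 0], 0.035]

```text
clock: 37.83
tool_pos: [0.4827, 0.1515, 0.1396]
tool_rot: [3.141, 0.0, 1.637]
force: [-0.2, 0.6, -1.3]
finger_gap: 0.0433
grip_force: 30.0
```

Call:
step_arm:
  rows:
    - [[0, 0, 0.03], [0, 0, 0], 0.035]
    - [[0, 0, 0.03], [0, 0, 0], 0.035]
    - [[0, 0, 0.03], [0, 0, 0], 0.035]
    - [[0, 0, 0.017], [0, 0, 0], 0.035]
    - [[0, 0, 0], [0, 0, 0], 0.035]

```text
clock: 38.45
tool_pos: [0.4808, 0.1514, 0.0312]
tool_rot: [-3.138, 0.001, 1.637]
force: [-0.3, 0.0, -1.1]
finger_gap: 0.0432
grip_force: 30.0
```

Call:
step_arm:
  rows:
    - [[0, 0, 0.003], [0, 0, 0], 0.035]
    - [[0, 0, 0.003], [0, 0, 0], 0.035]
    - [[0, 0, 0], [0, 0, 0], 0.035]
    - [[0, 0, 0], [0, 0, 0], 0.035]

```text
clock: 38.95
tool_pos: [0.482, 0.1521, 0.027]
tool_rot: [3.141, -0.0, 1.638]
force: [0.5, 0.3, -1.2]
finger_gap: 0.0432
grip_force: 30.0
```

Call:
step_arm:
  rows:
    - [[0, 0, 0], [0, 0, 0], 0.06]
    - [[0, 0, 0], [0, 0, 0], 0.06]
    - [[0, 0, 0], [0, 0, 0], 0.06]

```text
clock: 39.33
tool_pos: [0.4818, 0.152, 0.0267]
tool_rot: [3.141, -0.0, 1.638]
force: [-0.2, -0.2, -0.5]
finger_gap: 0.0606
grip_force: 0.0
```

Call:
step_arm:
  rows:
    - [[0, 0, -0.04], [0, 0, 0], 0.06]
    - [[0, 0, -0.05], [0, 0, 0], 0.06]
    - [[0, 0, -0.06], [0, 0, 0], 0.06]
    - [[0, 0, -0.06], [0, 0, 0], 0.06]
    - [[0, 0, 0], [0, 0, 0], 0.06]

```text
clock: 39.95
tool_pos: [0.4855, 0.153, 0.2432]
tool_rot: [3.129, -0.002, 1.638]
force: [-0.3, 0.2, -0.3]
finger_gap: 0.06
grip_force: 0.0
```

```bash
python3 - <<'E'
from h import *
c,p,d=wrist('w9');jars(c,p,d)
P=cloud(c,d);Z=P[...,2];ey=np.array([-.069,.9976]);ex=np.array([.9976,.069]);O=np.array([.4959,.2378])
X=(P[...,:2]-O)@ex;Y=(P[...,:2]-O)@ey
m=(Z>.085)&(Z<.12)&(abs(X)<.03)&(abs(Y)<.09);q=P[m]
print('handle',cv2.minAreaRect((q[:,:2]*1000).astype(np.float32)),np.median(q[:,2]))
E
```

```text
39.95 [0.4855 0.153  0.2432] [ 3.1294e+00 -2.4000e-03  1.6378e+00]
jar? [314. 206.] pos [482.4 152.8] [41.2 40.8] z 0.0568 ray [0.4822 0.1526 0.05  ] hsv [ 21. 107. 237.]
jar? [358. 259.] pos [525.2 106.2] [40.6 41.9] z 0.0569 ray [0.5255 0.1062 0.05  ] hsv [ 16. 122. 144.]
jar? [314. 309.] pos [489.   55.2] [41.1 41.2] z 0.0568 ray [0.489 0.055 0.05 ] hsv [ 21. 106. 238.]
jar? [439. 415.] pos [623.7 -60.8] [31.7 39.6] z 0.0491 ray [ 0.6239 -0.0568  0.05  ] hsv [ 13. 186. 237.]
handle ((497.5126647949219, 211.71731567382812), (12.042579650878906, 29.507200241088867), 3.8496501445770264) 0.09959674791517319
```

View pics/w9.png

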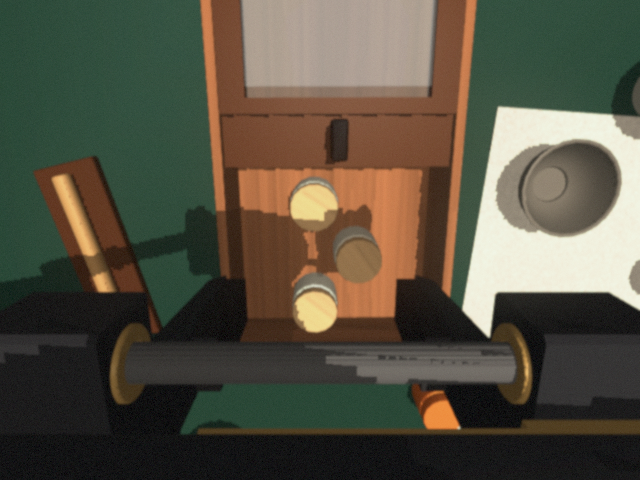

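All three jars stand upright in the compartment at (314,206), (358,259) and (314,309), and the handle is at (339,140). Now I'll grip the handle and shut the door.

```bash
python3 - <<'E'
from h import *
p,y=plan([.4972,.212,.13],1.64,4)
E
```

```text
[0.015, 0.004, 0.027] [0, 0, np.float64(-0.001)]
   [0.014, 0.005, 0.028] [0, 0, np.float64(-0.001)]
   [0.015, 0.004, 0.027] [0, 0, np.float64(-0.001)]
   [0.014, 0.005, 0.028] [0, 0, np.float64(-0.001)]
end [0.4975 0.2115 0.1297] 1.642
```

Call:
step_arm:
  rows:
    - [[0.015, 0.004, 0.027], [0, 0, -0.001], 0.05]
    - [[0.014, 0.005, 0.028], [0, 0, 0], 0.05]
    - [[0.015, 0.004, 0.027], [0, 0, -0.001], 0.05]
    - [[0.014, 0.005, 0.025], [0, 0, 0], 0.05]
    - [[0, 0, 0], [0, 0, 0], 0.05]

```text
clock: 40.62
tool_pos: [0.4923, 0.2104, 0.1251]
tool_rot: [-3.133, 0.002, 1.641]
force: [-0.7, -0.2, -0.6]
finger_gap: 0.0504
grip_force: 0.0
```

Call:
step_arm:
  rows:
    - [[0, 0, 0], [0, 0, 0], 0.05]
    - [[0, 0, 0], [0, 0, 0], 0.05]
    - [[0, 0, 0], [0, 0, 0], 0.05]

```text
clock: 41.0
tool_pos: [0.4963, 0.2109, 0.1306]
tool_rot: [3.14, -0.0, 1.639]
force: [1.3, 0.6, 0.5]
finger_gap: 0.0501
grip_force: 0.0
```

Call:
step_arm:
  rows:
    - [[0, 0.001, 0.026], [0, 0, 0], 0.05]
    - [[0, 0, 0.025], [0, 0, 0], 0.05]
    - [[0, 0, 0], [0, 0, 0], 0.0]
    - [[0, 0, 0], [0, 0, 0], 0.0]
    - [[0, 0, 0], [0, 0, 0], 0.0]

```text
clock: 41.62
tool_pos: [0.4978, 0.2115, 0.08]
tool_rot: [3.139, -0.001, 1.64]
force: [0.1, -0.3, 0.5]
finger_gap: 0.0223
grip_force: 0.0
```

Call:
step_arm:
  rows:
    - [[0, 0, 0], [0, 0, 0], 0.0]
    - [[0, 0, 0], [0, 0, 0], 0.0]

```text
clock: 41.88
tool_pos: [0.4971, 0.2114, 0.0796]
tool_rot: [3.141, -0.0, 1.64]
force: [-1.2, 0.5, 5.4]
finger_gap: 0.0115
grip_force: 30.0
```

Call:
step_arm:
  rows:
    - [[-0.015, 0, 0], [0, 0, 0], 0.0]
    - [[-0.022, 0, 0], [0, 0, 0], 0.0]
    - [[-0.022, 0, 0], [0, 0, 0], 0.0]
    - [[-0.022, 0, 0], [0, 0, 0], 0.0]
    - [[-0.022, 0, 0], [0, 0, 0], 0.0]

```text
clock: 42.5
tool_pos: [0.5043, 0.1083, 0.0796]
tool_rot: [3.14, -0.001, 1.64]
force: [-1.9, 2.7, 4.4]
finger_gap: 0.0123
grip_force: 30.0
```

Call:
step_arm:
  rows:
    - [[-0.022, 0, 0], [0, 0, 0], 0.0]
    - [[-0.02, 0, 0], [0, 0, 0], 0.0]
    - [[-0.012, 0, 0], [0, 0, 0], 0.0]
    - [[-0.008, 0, 0], [0, 0, 0], 0.0]
    - [[0, 0, 0], [0, 0, 0], 0.0]

```text
clock: 43.12
tool_pos: [0.5087, 0.0468, 0.0796]
tool_rot: [3.14, -0.001, 1.639]
force: [-2.6, 2.4, 6.7]
finger_gap: 0.0117
grip_force: 30.0
```

Call:
step_arm:
  rows:
    - [[-0.002, 0, 0], [0, 0, 0], 0.0]
    - [[0, 0, 0], [0, 0, 0], 0.0]

```text
clock: 43.38
tool_pos: [0.5087, 0.0467, 0.0796]
tool_rot: [3.14, -0.004, 1.639]
force: [-2.2, 10.0, 5.6]
finger_gap: 0.0119
grip_force: 30.0
```

Call:
step_arm:
  rows:
    - [[-0.002, 0, 0], [0, 0, 0], 0.0]
    - [[0, 0, 0], [0, 0, 0], 0.0]

```text
clock: 43.62
tool_pos: [0.5087, 0.0466, 0.0796]
tool_rot: [3.14, -0.007, 1.638]
force: [-2.5, 18.3, 7.0]
finger_gap: 0.0123
grip_force: 30.0
```

The door is against its stop. I'll ease off, release, lift and check.

Call:
step_arm:
  rows:
    - [[0.003, 0, 0], [0, 0, 0], 0.0]
    - [[0, 0, 0], [0, 0, 0], 0.05]
    - [[0, 0, 0], [0, 0, 0], 0.05]
    - [[0, 0, 0], [0, 0, 0], 0.05]
    - [[0, 0, -0.05], [0, 0, 0], 0.05]

```text
clock: 44.25
tool_pos: [0.5041, 0.045, 0.1246]
tool_rot: [-3.131, -0.0, 1.639]
force: [0.9, 0.7, 0.6]
finger_gap: 0.0492
grip_force: 0.0
```

Call:
step_arm:
  rows:
    - [[0.02, 0, -0.06], [0, 0, 0], 0.06]
    - [[0.03, 0, -0.06], [0, 0, 0], 0.06]
    - [[0, 0, 0], [0, 0, 0], 0.06]
    - [[0, 0, 0], [0, 0, 0], 0.06]
    - [[0, 0, 0], [0, 0, 0], 0.06]

```text
clock: 44.88
tool_pos: [0.5035, 0.0925, 0.2414]
tool_rot: [-3.138, 0.0, 1.639]
force: [0.3, 0.4, -0.3]
finger_gap: 0.0599
grip_force: 0.0
```

```bash
python3 - <<'E'
from h import *
c,p,d=wrist('w10');P=cloud(c,d);Z=P[...,2];ey=np.array([-.069,.9976]);ex=np.array([.9976,.069]);O=np.array([.4959,.2378])
X=(P[...,:2]-O)@ex;Y=(P[...,:2]-O)@ey
m=(Z>.085)&(Z<.12)&(abs(X)<.03)&(Y<-.12)&(Y>-.25);q=np.stack([X[m],Y[m]],-1)
print('handle case',cv2.minAreaRect((q*1000).astype(np.float32)),'was -190.3')
p,d=snapshot('top');save('t2',p)
E
```

```text
44.875 [0.5035 0.0925 0.2414] [-3.1376e+00  4.0000e-04  1.6392e+00]
handle case ((-0.2188568115234375, -190.77549743652344), (30.616661071777344, 11.843417167663574), 89.81886291503906) was -190.3
```

View pics/w10.png

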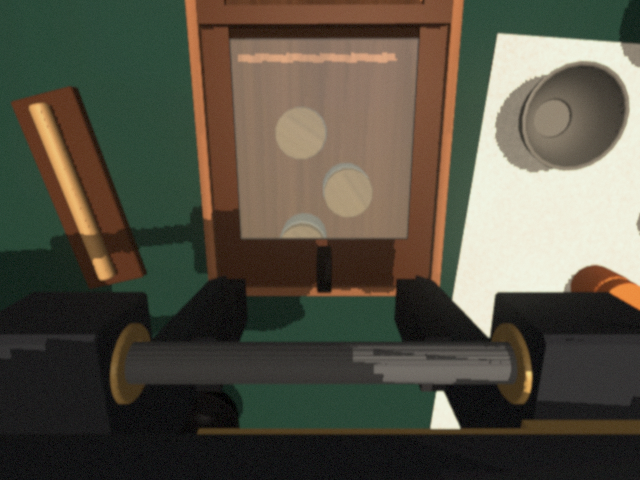

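View pics/t2.png

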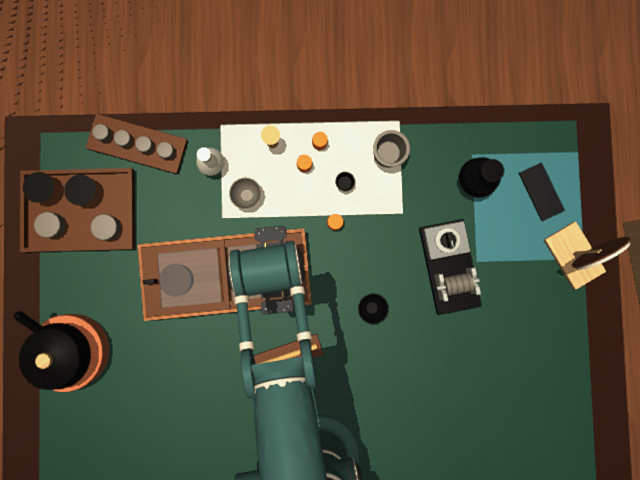

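The door is shut, with its handle back at (323,268) as at the start, and the three jars are upright under the glass. The roller sits in the mill at (459,285), the dial is off, and the bowls at (373,308) and (246,192), the cup at (345,181) and the tin at (177,280) have not moved.

```bash
python3 -c "
from station import *
print(sign_off())"
```

```text
the job is handed in; nothing more can be done
None
```

I handed the job in at about 45 s of the 210 s: dial at its off stop, roller seated on both slot bottoms, all three jars upright in its compartment, door fully shut, and tin, bowls and cup left where they were; no verdict came back.

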